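# Pack the jar dish and cover it

### The job

Pack all seven knobbed porcelain jars into the round dish, standing upright on its floor in a close cluster, one in the middle and six around it: shift the stray jar in the dish to make room and add the two from the bench. Then put the glass cover over them so that it rests flat on the dish's flange. Set things down rather than dropping them, tip no jar over, and leave the screw-cap pot, beaker, flat glass dish and wash bottle where they are.

Things in the scene. Friction and masses are not known exactly. Their poses are not given: they have to be found in the camera images.
- dish: Low round aluminium dish, fixed. Flange 190 mm diameter, 12 mm high; its upper face is also the inner floor. Round wall of inner diameter 150, outer 158 mm, rim 50 mm above the bench. Seven jars fit only as one in the middle and six round it (49 mm between axes, some 3 mm play). Origin: centre of underside at bench level, z up; yaw means nothing. Stands left or right.
- jar1: White porcelain jar with fixed lid and upright knob: body 46 mm diameter (foot bevelled to 38), 60 mm high; knob 16 mm diameter on the middle of its flat top, from 60 to 92 mm. 0.12 to 0.22 kg, loose, all seven alike. Origin: centre of underside, z up. At the start in the dish, within 2 mm of a ring place (49 mm from the dish axis, the six are 60 degrees apart).
- jar2: White porcelain jar with fixed lid and upright knob: body 46 mm diameter (foot bevelled to 38), 60 mm high; knob 16 mm diameter on the middle of its flat top, from 60 to 92 mm. 0.12 to 0.22 kg, loose, all seven alike. Origin: centre of underside, z up. At the start in the dish, within 2 mm of a ring place (49 mm from the dish axis, the six are 60 degrees apart).
- jar3: White porcelain jar with fixed lid and upright knob: body 46 mm diameter (foot bevelled to 38), 60 mm high; knob 16 mm diameter on the middle of its flat top, from 60 to 92 mm. 0.12 to 0.22 kg, loose, all seven alike. Origin: centre of underside, z up. At the start in the dish, within 2 mm of a ring place (49 mm from the dish axis, the six are 60 degrees apart).
- jar4: White porcelain jar with fixed lid and upright knob: body 46 mm diameter (foot bevelled to 38), 60 mm high; knob 16 mm diameter on the middle of its flat top, from 60 to 92 mm. 0.12 to 0.22 kg, loose, all seven alike. Origin: centre of underside, z up. At the start in the dish, within 2 mm of a ring place (49 mm from the dish axis, the six are 60 degrees apart).
- jar5: White porcelain jar with fixed lid and upright knob: body 46 mm diameter (foot bevelled to 38), 60 mm high; knob 16 mm diameter on the middle of its flat top, from 60 to 92 mm. 0.12 to 0.22 kg, loose, all seven alike. Origin: centre of underside, z up. In the dish at the start but astray, between the middle and two neighbouring empty ring places, blocking all three: shift it (the middle is a good place).
- jar6: White porcelain jar with fixed lid and upright knob: body 46 mm diameter (foot bevelled to 38), 60 mm high; knob 16 mm diameter on the middle of its flat top, from 60 to 92 mm. 0.12 to 0.22 kg, loose, all seven alike. Origin: centre of underside, z up. On the bench between dish and cover at the start, nearer the robot.
- jar7: White porcelain jar with fixed lid and upright knob: body 46 mm diameter (foot bevelled to 38), 60 mm high; knob 16 mm diameter on the middle of its flat top, from 60 to 92 mm. 0.12 to 0.22 kg, loose, all seven alike. Origin: centre of underside, z up. On the bench between dish and cover at the start, farther from the robot.
- cover: Clear glass bell cover, open below, standing on the bench: outer diameter 176, inner 168 mm, narrowing above 86 mm to a flat top at 112 mm; inside 107 mm high. Black knob 24 mm diameter on top, from 112 to 152 mm. 0.33 to 0.6 kg, loose. Origin: centre of the lower edge, z up. Goes over the dish wall (5 mm play all round); its edge rests on the flange, 12 mm above the bench.
- pot: Bystander: white screw-cap pot without a knob, 54 mm diameter, 75 mm high, standing between jar6 and jar7. Origin: centre of the underside.
- beaker: Bystander: glass beaker, 68 mm diameter, 90 mm high, on the far part of the bench. Origin: centre of the underside.
- petri: Bystander: flat round glass dish, 90 mm diameter, 16 mm high, on the far part of the bench. Origin: centre of the underside.
- washbottle: Bystander: wash bottle, 66 mm diameter, 140 mm high, with a blue cap and spout up to about 215 mm, at the left. Origin: centre of the underside.

How it is judged:
By the outcome, as a careful person would: the job done as asked, in the order asked, and still so for the second after the job is handed in, with the robot touching nothing.
It also fails if it takes over 72 s, if anything falls off the work surface, if the arm or the gripper's body presses on something with over 40 N, if the wrist force passes 120 N, or if a joint passes its speed limit or range.

### The arm

A 6-joint arm with a two-finger parallel gripper is mounted at the origin on the work surface. World frame = base frame: x ahead of the robot, y to its left, z up, the work surface at z = 0. Lengths are in m, angles in rad, forces in N, time in s.
With the tool pointing down it reaches from about 0.15 to 0.775 m from the base axis. Payload 6.1 kg.
Tool frame: the origin (TCP) lies midway between the tips of the shut fingers; the grasp point (between the pads) lies 19 mm behind it; z points along the fingers, y is the direction in which the jaws open and shut (so a half turn about z gives the same grasp; the last joint's range is limited). The gripper opens to 85 mm and grips with 20 to 120 N. Pads are 22 mm wide; open, the fingers measure 114 mm over their backs; the gripper's body (76 mm by 85 mm) begins 54 mm behind the grasp point. The pads swing forward as they close: fully open they stand 13 mm farther back than shut.
Start: joints at [-1.34, 0.126, -0.04, 1.405, 0, 1.571], TCP at [0.12, -0.511, 0.204] pointing down, gripper open.
Joint ranges: [-2.72, 2.72], [-0.95, 1.95], [-1.27, 1.35], [-1.78, 2.02], [-1.46, 1.47], [-3.14, 3.14]. Speed limits (rad/s): [2.39, 2.39, 3.01, 3.14, 3.14, 3.14].

### API

Orientations are given as [roll, pitch, yaw] about the fixed x, y, z axes, in that order (R = Rz(yaw) Ry(pitch) Rx(roll)).
In Python, from plant import bot gives the robot as it stands. The module is installed in compiled form; this text tells all that it offers.
- The arm moves only by the tool send_rows, never from a script. Its argument "steps" is one flat list of numbers, 7 for each row, row after row: the shift along the tool's x, y, z in mm, then the turn, a rotation vector about the tool's x, y, z in rad, then the finger opening in mm, from 0 to 85.4. A call has 1 to 10 rows; each row is the pose to reach, as a shift and turn from the pose commanded when the call began, along the tool's axes at that moment; what a row does not reach only later rows make up. A row lasts 1/8 s, in which the tool goes at most 62.5 mm and 10.7 degrees, less where a joint would pass 70% of its speed; a pose out of reach is approached as far as the arm can. A call with a gripper value outside its range is refused whole. The fingers move at their own pace and stop on an object; the grip force is fixed at half the most. Time passes only in rows, so rows that repeat a pose let the fingers close. It gives the time, the measured TCP pose, the force and the opening at its end, in the units of the state.
- bot.get_obs(): the state, without advancing time (a new reading comes with each control period).
- bot.grab_frame(name): name is "side" or "top" or "wrist"; returns a dict with "frame" (384x512x3 uint8, red, green, blue), "camera_matrix" (3x3 intrinsics, pixels), "world_from_camera" (4x4, takes a point from camera to world coordinates). Camera axes: x right, y down, z forward; pixel columns grow to the right and rows downward; lengths in m; the calibration is good to about 2 mm. A picture is of the moment at which its call begins. There is no depth.
- bot.finish_job(): hands the job in, once; it reports no verdict.
The state is a dict: "time": time; "joints": joint angles; "joint_vel": joint speeds; "joint_torque": joint torques, N m; "eef_pos": TCP position; "tool_rot": TCP orientation; "ft_force": force on the tool from outside, world axes, zero at the start; "ft_torque": the same for the moment, N m; "finger_gap": finger opening in m.
Only numpy, scipy, OpenCV 4.12 (cv2) and the standard library are available. Lean on these libraries where they do the work, as an engineer would, in place of code of your own. Each camera call takes 0.05 s, during which the arm holds its last target.

## Working session

There is one attempt and no reset: what is moved stays moved. The work goes in short steps, Python scripts to look and compute and a tool call to move; the robot and the scene stay as the last step left them, time stands still between calls to the robot, and variables do not carry over. Pictures are saved under pics/ and viewed, and the job is handed in when it is done.

Besides the shell and the picture viewer there is one more tool, called after "Call:" as name(argument=value, ...), one argument or row to a line, values as JSON. send_rows: Moves the arm, as the interface text tells. Its arguments: {"type":"object","properties":{"steps":{"type":"array"}},"required":["steps"]}

```bash
mkdir -p pics; python3 - <<'E'
from plant import bot
import cv2,numpy as np
o=bot.get_obs();print({k:np.round(v,4).tolist() for k,v in o.items()})
for n in ["top","side","wrist"]:
    f=bot.grab_frame(n);cv2.imwrite(f"pics/{n}0.png",f["frame"][:,:,::-1]);print(n,f["camera_matrix"].round(1).tolist(),f["world_from_camera"].round(4).tolist())
    np.savez(f"{n}0.npz",**f)
E
```

```text
{'time': 0.0, 'joints': [-1.34, 0.1264, -0.0406, 1.4054, 0.0, 1.5707], 'joint_vel': [-0.0006, 0.0001, 0.002, 0.0001, -0.0014, 0.0001], 'joint_torque': [-0.0036, -43.5917, 35.2923, 0.0173, -0.0001, 0.0], 'eef_pos': [0.12, -0.5106, 0.2029], 'tool_rot': [-3.14, -0.0, 0.2309], 'ft_force': [0.8326, -0.0258, 0.1735], 'ft_torque': [0.0066, -0.0535, -0.015], 'finger_gap': 0.0856}
top [[364.6, 0.0, 254.6], [0.0, 364.6, 191.7], [0.0, 0.0, 1.0]] [[-0.0233, -0.9936, 0.1105, 0.4957], [-0.9995, 0.0206, -0.0252, 0.0835], [0.0227, -0.1111, -0.9936, 0.9952], [0.0, 0.0, 0.0, 1.0]]
side [[363.7, 0.0, 257.8], [0.0, 363.7, 186.0], [0.0, 0.0, 1.0]] [[-0.9385, -0.1847, 0.2918, 0.3457], [-0.345, 0.5361, -0.7704, 0.7989], [-0.0141, -0.8237, -0.5668, 0.5627], [0.0, 0.0, 0.0, 1.0]]
wrist [[308.2, 0.0, 254.3], [0.0, 308.2, 192.8], [0.0, 0.0, 1.0]] [[0.2298, -0.936, -0.2667, 0.1875], [-0.9732, -0.2215, -0.061, -0.4954], [-0.002, 0.2736, -0.9619, 0.3727], [0.0, 0.0, 0.0, 1.0]]
```

View pics/top0.png

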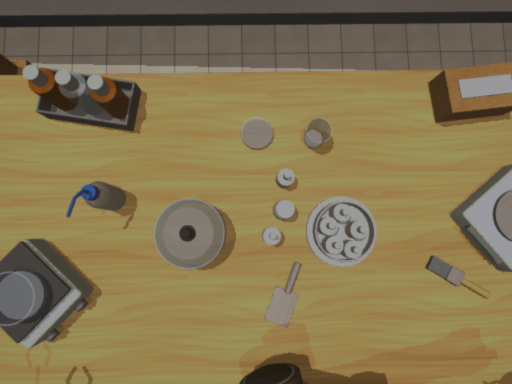

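View pics/side0.png

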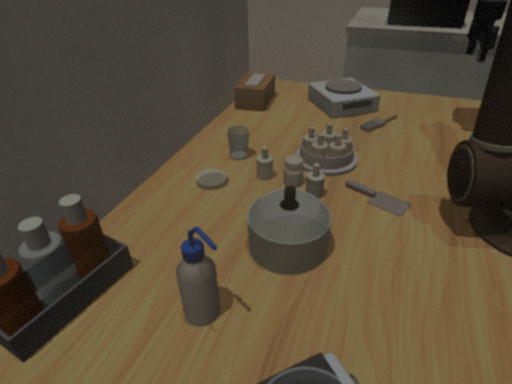

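View pics/wrist0.png

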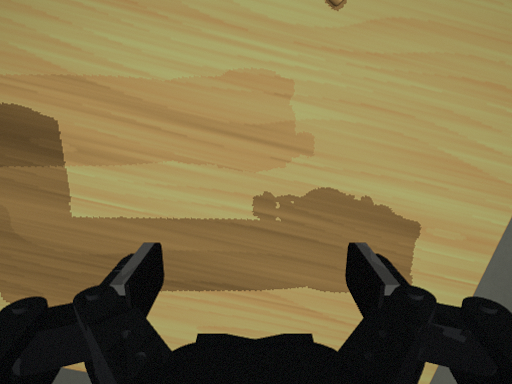

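The top view shows the dish at about (341,231) with 5 jars, jars near (272,237) and (286,178), the pot at (285,210), and the cover at (190,234).

```bash
python3 - <<'E'
import cv2
im=cv2.imread("pics/top0.png")
c=cv2.resize(im[160:280,250:390],None,fx=5.6,fy=5,interpolation=cv2.INTER_CUBIC)
c=cv2.resize(im[185:275,295:385],None,fx=6.6,fy=6.6,interpolation=cv2.INTER_CUBIC);cv2.imwrite("pics/c1.png",c)
c=cv2.resize(im[160:260,145:305],None,fx=5,fy=5,interpolation=cv2.INTER_CUBIC);cv2.imwrite("pics/c2.png",c)
E
```

```text
(no output)
```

View pics/c1.png

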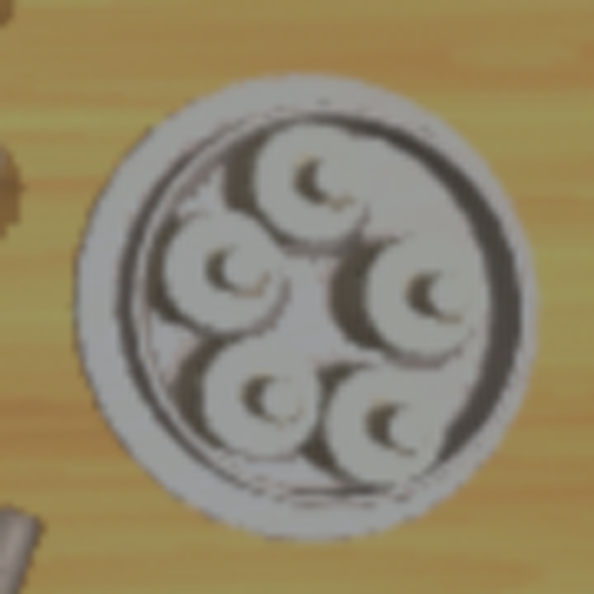

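View pics/c2.png

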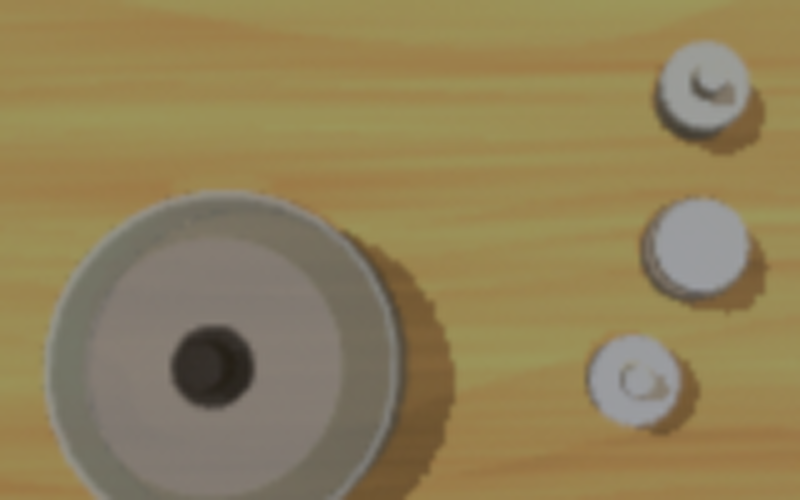

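```bash
cat > h.py <<'E'
import numpy as np,cv2
def w(f,u,v,z):
    K=f["camera_matrix"];T=f["world_from_camera"]
    d=T[:3,:3]@np.linalg.inv(K)@np.array([u,v,1.]);c=T[:3,3]
    return c+d*(z-c[2])/d[2]
def px(f,P):
    T=np.linalg.inv(f["world_from_camera"]);q=f["camera_matrix"]@(T[:3,:3]@np.array(P)+T[:3,3]);return q[:2]/q[2]
E
python3 - <<'E'
from h import *
f=np.load("top0.npz")
def c1(x,y,z):return w(f,295+(x+.5)/6.6-.5,185+(y+.5)/6.6-.5,z)
def c2(x,y,z):return w(f,145+(x+.5)/5-.5,160+(y+.5)/5-.5,z)
d=c1(306.5,306,.012);print("dish",d, "diam",np.linalg.norm(c1(75,306,.012)-c1(538,306,.012)))
for n,p in dict(A=(311,181),B=(222,272),C=(262,398),D=(385,428),E=(428,296)).items():
    q=c1(*p,.072);e=q-d;print(n,q[:2].round(4),np.hypot(*e[:2]).round(4),np.degrees(np.arctan2(e[1],e[0])).round(1))
print("j far",c2(705,86,.06),"near",c2(633,380,.06),"pot",c2(700,246,.075))
print("cover knob",c2(211,366,.152), c2(218,365,.112))
E
```

```text
dish [ 0.49369478 -0.17193117  0.012     ] diam 0.1902098806604141
A [ 0.5417 -0.1605] 0.0493 13.4
B [ 0.5075 -0.1244] 0.0495 73.8
C [ 0.4593 -0.1375] 0.0486 135.0
D [ 0.4469 -0.1842] 0.0484 -165.4
E [ 0.4965 -0.2035] 0.0317 -84.8
j far [ 0.63689397 -0.02165575  0.06      ] near [0.48613839 0.02009952 0.06      ] pot [ 0.55282829 -0.01475082  0.075     ]
cover knob [0.497978   0.21953499 0.152     ] [0.498487   0.22264541 0.112     ]
```

Call:
send_rows(
  steps=[437, -213, 0, 0, 0, 0, 40, 437, -213, 0, 0, 0, 0, 40, 437, -213, 0, 0, 0, 0, 40, 437, -213, 0, 0, 0, 0, 40, 437, -213, 0, 0, 0, 0, 40, 437, -213, 0, 0, 0, 0, 40, 437, -213, 0, 0, 0, 0, 40, 437, -213, 0, 0, 0, 0, 40, 437, -213, 0, 0, 0, 0, 40, 437, -213, 0, 0, 0, 0, 40],
)

```text
time: 1.4
eef_pos: [0.4964, -0.2037, 0.2033]
tool_rot: [-3.141, 0.001, 0.231]
ft_force: [-1.1, 0.8, 0.1]
finger_gap: 0.0403
```

```bash
cat >> h.py <<'E'
def snap(n,tag):
    from plant import bot
    f=bot.grab_frame(n);cv2.imwrite(f"pics/{tag}.png",f["frame"][:,:,::-1]);np.savez(f"{tag}.npz",**f)
    return f
def st():
    from plant import bot
    o=bot.get_obs();print({k:np.round(o[k],4).tolist() for k in ("time","eef_pos","tool_rot","ft_force","finger_gap")});return o
def rel(o,P,cmd=None):
    from scipy.spatial.transform import Rotation as R
    return (R.from_euler("xyz",o["tool_rot"]).as_matrix().T@(np.array(P)-o["eef_pos"])*1000).round(1)
E
python3 - <<'E'
from h import *
st();f=snap("wrist","w1");im=cv2.imread("pics/w1.png");cv2.imwrite("pics/w1b.png",cv2.resize(im[50:350,80:480],None,fx=2,fy=2,interpolation=cv2.INTER_CUBIC))
E
```

```text
{'time': 1.4, 'eef_pos': [0.4964, -0.2037, 0.2033], 'tool_rot': [-3.1413, 0.0011, 0.2313], 'ft_force': [-1.0976, 0.8018, 0.0603], 'finger_gap': 0.0403}
```

View pics/w1b.png

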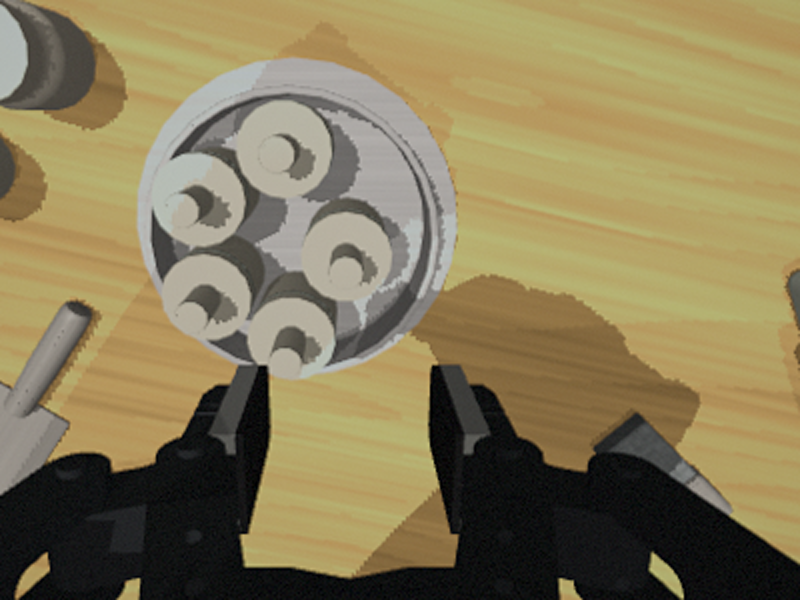

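```bash
python3 - <<'E'
from h import *
f=np.load("w1.npz")
def c(x,y,z):return w(f,80+(x+.5)/2-.5,50+(y+.5)/2-.5,z)[:2]
K=dict(A=(280,153),B=(183,208),C=(194,311),D=(286,361),E=(347,268))
B=dict(A=(284,148),B=(199,199),C=(207,298),D=(292,338),E=(347,256))
for k in K: print(k,c(*K[k],.104).round(4),c(*B[k],.072).round(4))
# dish overlays
im=cv2.imread("pics/w1b.png")
for col,d in (((0,0,255),(.4937,-.1719)),):
  for r,z in((.095,.012),(.075,.05),(.079,.05)):
    pts=[((px(f,[d[0]+r*np.cos(t),d[1]+r*np.sin(t),z])+.5-[80,50])*2-.5) for t in np.linspace(0,6.28,90)]
    cv2.polylines(im,[np.int32(np.round(pts))],True,col,1)
cv2.imwrite("pics/w1c.png",im[40:400,100:500].repeat(1,0))
E
```

```text
A [ 0.54   -0.1632] [ 0.5398 -0.1616]
B [ 0.5071 -0.1266] [ 0.5064 -0.1262]
C [ 0.4612 -0.139 ] [ 0.4574 -0.1385]
D [ 0.4467 -0.1852] [ 0.4461 -0.1852]
E [ 0.4972 -0.2027] [ 0.4953 -0.203 ]
```

View pics/w1c.png

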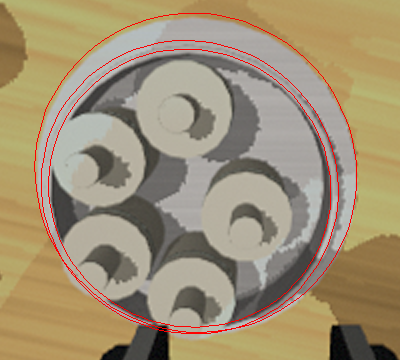

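```bash
python3 - <<'E'
from h import *
from scipy.optimize import least_squares
W=np.array([(.5400,-.1622),(.5068,-.1264),(.459,-.1388),(.4464,-.1852)])
T=np.array([(.5417,-.1605),(.5075,-.1244),(.4593,-.1375),(.4469,-.1842)])
g=lambda p:np.array([(p[0]+.049*np.cos(p[2]+k*np.pi/3),p[1]+.049*np.sin(p[2]+k*np.pi/3)) for k in range(6)])
for P in(W,T):
    r=least_squares(lambda p:(g(p)[:4]-P).ravel(),[.494,-.172,.24],x_scale=[.01,.01,.1]);print(r.x,(r.fun*1000).round(1),g(r.x)[4:])
print(rel(st(),[.496,-.2030,.077]))
E
```

```text
[ 0.49317661 -0.17373896  0.24403534] [ 0.7  0.3 -0.1 -0.2  0.1  0.3 -0.8 -0.4] [[ 0.47965574 -0.22083659]
 [ 0.52720391 -0.20899719]]
[ 0.49412109 -0.17220245  0.25105899] [-0.1  0.5 -0.2 -0.6  0.5  0.3 -0.2 -0.2] [[ 0.48093135 -0.21939387]
 [ 0.5283952  -0.20722081]]
{'time': 1.45, 'eef_pos': [0.4961, -0.2041, 0.2035], 'tool_rot': [-3.1414, 0.0007, 0.2303], 'ft_force': [-0.9204, -0.6811, 0.388], 'finger_gap': 0.0401}
[  0.3  -1.1 126.5]
```

Call:
send_rows(
  steps=[0, -1, 50, 0, 0, 0, 34, 0, -1, 95, 0, 0, 0, 34, 0, -1, 126, 0, 0, 0, 34, 0, -1, 126, 0, 0, 0, 34, 0, -1, 126, 0, 0, 0, 5, 0, -1, 126, 0, 0, 0, 5, 0, -1, 126, 0, 0, 0, 5, 0, -1, 126, 0, 0, 0, 5, 0, -1, 126, 0, 0, 0, 5],
)

```text
time: 2.58
eef_pos: [0.4967, -0.2027, 0.0779]
tool_rot: [3.141, -0.0, 0.231]
ft_force: [0.3, 0.2, -0.5]
finger_gap: 0.005
```

```bash
python3 - <<'E'
from h import *
o=st();snap("wrist","w2");print(rel(o,[.4935,-.173,o["eef_pos"][2]]))
E
```

```text
{'time': 2.575, 'eef_pos': [0.4967, -0.2027, 0.0779], 'tool_rot': [3.1415, -0.0002, 0.2309], 'ft_force': [0.3441, 0.2495, -0.534], 'finger_gap': 0.005}
[  3.7 -29.7  -0. ]
```

View pics/w2.png

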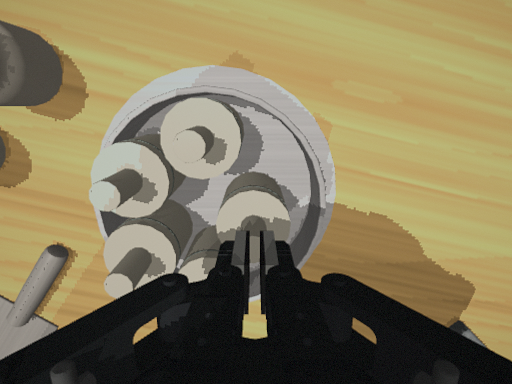

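```bash
python3 - <<'E'
from h import *
f=np.load("w2.npz")
im=cv2.imread("pics/w2.png");c=im[160:320,170:350].copy();cv2.imwrite("pics/w2b.png",cv2.resize(c,None,fx=4,fy=3.75,interpolation=cv2.INTER_CUBIC))
print(w(f,253,226,.072),px(f,[.4967,-.2027,.0779]),px(f,[.4967,-.2027,.097]))
for P in ([.4965,-.203,.072],[.4965,-.203,.104]):print(px(f,P))
E
```

```text
[ 0.49476368 -0.2026563   0.072     ] [253.77803328 226.80650064] [253.70709297 240.45240457]
[254.20092698 223.53569744]
[254.15992524 246.72663321]
```

View pics/w2b.png

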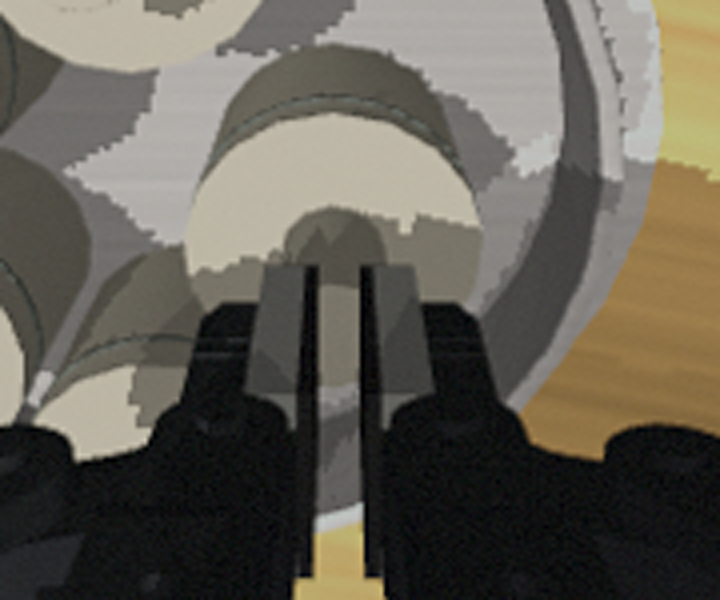

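```bash
python3 - <<'E'
from h import *
f=snap("side","s2")
p=px(f,[.4967,-.2027,.078]);print(p,px(f,[.4967,-.2027,.104]),px(f,[.4967,-.2027,.072]));st()
im=cv2.imread("pics/s2.png");x,y=map(int,p);cv2.imwrite("pics/s2b.png",cv2.resize(im[y-65:y+45,x-70:x+70],None,fx=5,fy=5,interpolation=cv2.INTER_CUBIC));print(x-70,y-65)
E
```

```text
[328.10398248 130.78778257] [328.94279949 122.78950838] [327.91361915 132.60293196]
{'time': 2.675, 'eef_pos': [0.4966, -0.2027, 0.0777], 'tool_rot': [-3.1416, -0.0, 0.2309], 'ft_force': [-0.8179, -0.5044, 0.0735], 'finger_gap': 0.0049}
258 65
```

View pics/s2b.png

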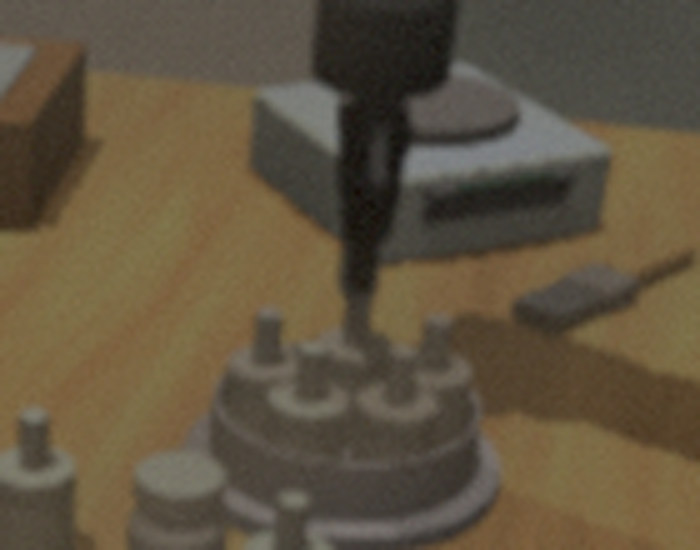

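```bash
python3 - <<'E'
from h import *
J=dict(A=(.5400,-.1622),B=(.5068,-.1264),C=(.459,-.1388),D=(.4464,-.1852),E=(.4955,-.203))
for n,(x0,y0,x1,y1,s) in dict(s2=(280,110,360,160,9),w2=(170,150,350,300,4)).items():
  f=np.load(n+".npz");im=cv2.imread(f"pics/{n}.png");c=cv2.resize(im[y0:y1,x0:x1],None,fx=s,fy=s,interpolation=cv2.INTER_CUBIC)
  c=cv2.convertScaleAbs(c,alpha=1.5)
  for k,p in J.items():
    for r,z in((.023,.072),(.008,.104),(.008,.072)):
      pts=[((px(f,[p[0]+r*np.cos(t),p[1]+r*np.sin(t),z])+.5-[x0,y0])*s-.5) for t in np.linspace(0,6.28,40)]
      cv2.polylines(c,[np.int32(np.round(pts))],True,(0,0,255) if k!="E" else (0,255,0),1)
  cv2.imwrite(f"pics/{n}o.png",c)
E
```

```text
(no output)
```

View pics/s2o.png

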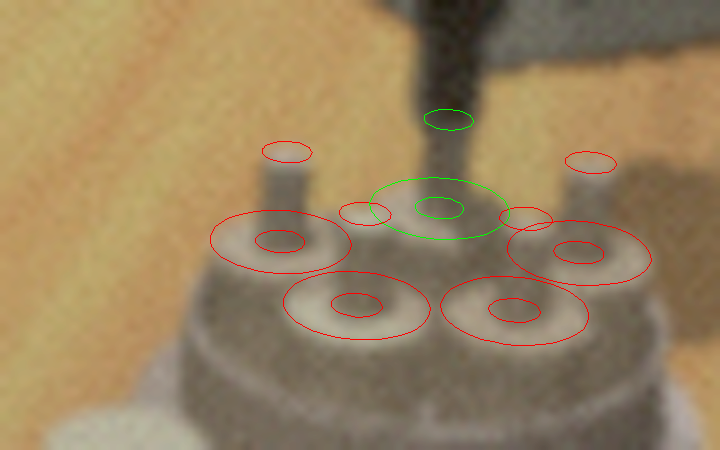

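View pics/w2o.png

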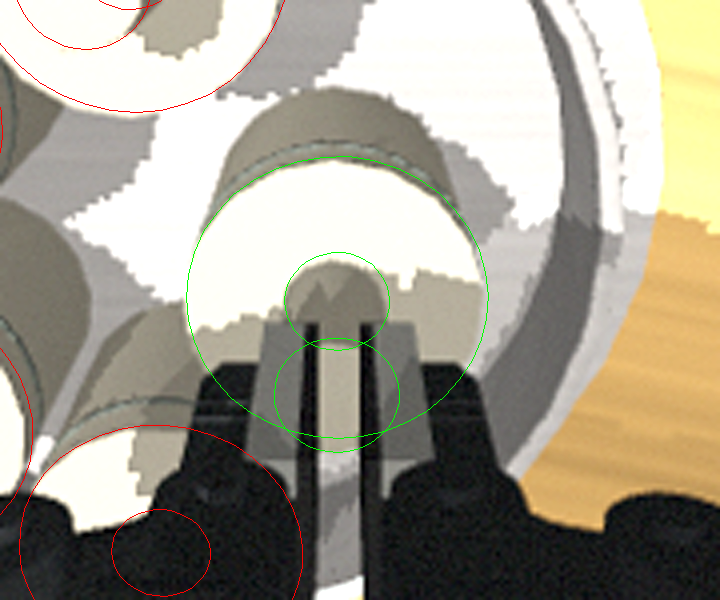

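The overlays fit the jars well. The jaws closed to 5 mm without meeting the knob, and both pictures put the fingertips near z = 0.104, about 26 mm behind the reported TCP. I'll open, go lower in small steps and check.

Call:
send_rows(
  steps=[0, 0, 0, 0, 0, 0, 34, 0, 0, 0, 0, 0, 0, 34, 0, 0, 0, 0, 0, 0, 34, 0, 0, 10, 0, 0, 0, 34, 0, 0, 20, 0, 0, 0, 34, 0, 0, 20, 0, 0, 0, 34],
)

```text
time: 3.42
eef_pos: [0.4956, -0.2024, 0.0562]
tool_rot: [-3.14, 0.002, 0.231]
ft_force: [-0.2, 0.3, 1.0]
finger_gap: 0.0341
```

```bash
python3 - <<'E'
from h import *
st();f=snap("wrist","w3");im=cv2.imread("pics/w3.png");cv2.imwrite("pics/w3b.png",cv2.resize(im[160:310,160:350],None,fx=4,fy=4,interpolation=cv2.INTER_CUBIC))
f=snap("side","s3");im=cv2.imread("pics/s3.png");cv2.imwrite("pics/s3b.png",cv2.resize(im[90:160,280:380],None,fx=8,fy=8,interpolation=cv2.INTER_CUBIC))
E
```

```text
{'time': 3.425, 'eef_pos': [0.4956, -0.2024, 0.0562], 'tool_rot': [-3.1402, 0.002, 0.2308], 'ft_force': [-0.2263, 0.3091, 1.0433], 'finger_gap': 0.0341}
```

View pics/w3b.png

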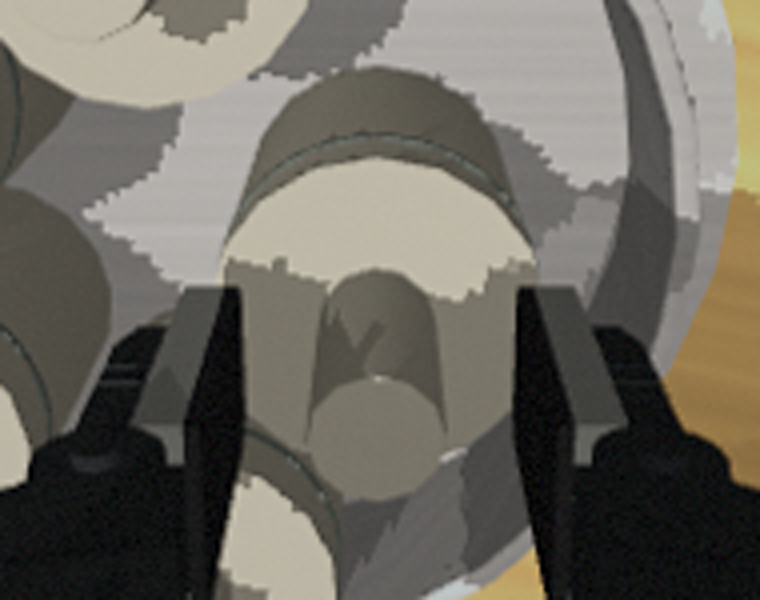

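View pics/s3b.png

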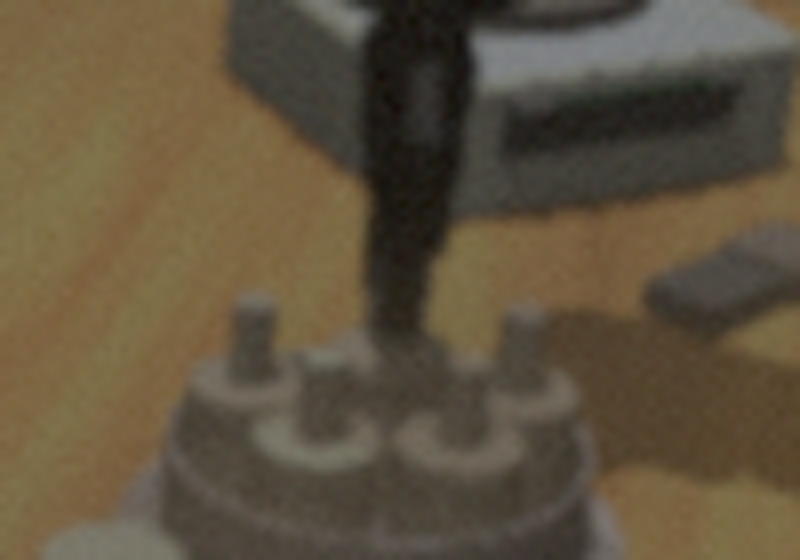

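Call:
send_rows(
  steps=[0, 0, 7, 0, 0, 0, 34, 0, 0, 7, 0, 0, 0, 34, 0, 0, 7, 0, 0, 0, 8, 0, 0, 7, 0, 0, 0, 8, 0, 0, 7, 0, 0, 0, 8, 0, 0, 7, 0, 0, 0, 8],
)

```text
time: 4.28
eef_pos: [0.4966, -0.2028, 0.0508]
tool_rot: [3.142, -0.0, 0.231]
ft_force: [-0.8, 0.2, 1.1]
finger_gap: 0.0139
```

```bash
python3 - <<'E'
from h import *
o=st();f=snap("wrist","w4");im=cv2.imread("pics/w4.png");cv2.imwrite("pics/w4b.png",cv2.resize(im[160:310,160:350],None,fx=4,fy=4,interpolation=cv2.INTER_CUBIC))
print(rel(o,[.4935,-.173,o["eef_pos"][2]]))
E
```

```text
{'time': 4.275, 'eef_pos': [0.4966, -0.2028, 0.0508], 'tool_rot': [3.1415, -0.0002, 0.2308], 'ft_force': [-0.7794, 0.2479, 1.1207], 'finger_gap': 0.0139}
[  3.7 -29.7  -0. ]
```

View pics/w4b.png

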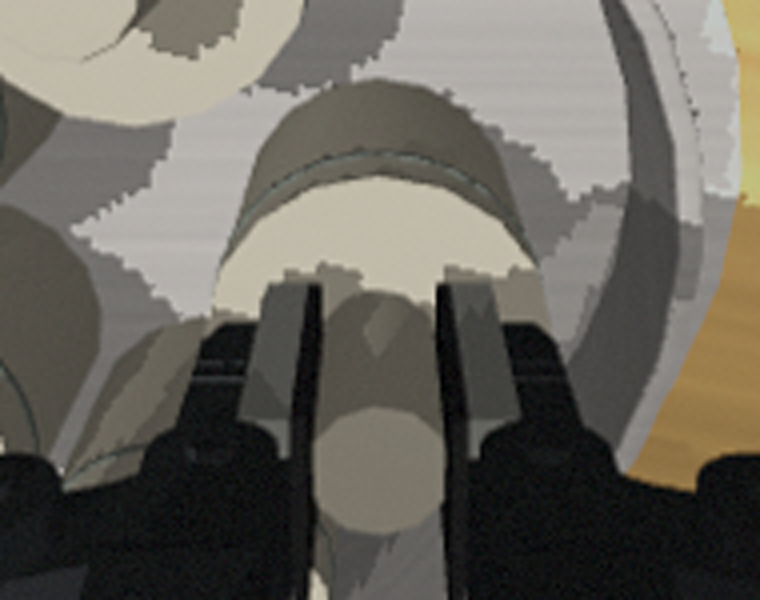

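Call:
send_rows(
  steps=[0, 0, -3, 0, 0, 0, 8, 0, 0, -6, 0, 0, 0, 8, 0, 0, -6, 0, 0, 0, 8, 1.5, -10, -6, 0, 0, 0, 8, 2.5, -20, -6, 0, 0, 0, 8, 3.7, -29.7, -6, 0, 0, 0, 8, 3.7, -29.7, -6, 0, 0, 0, 8, 3.7, -29.7, -6, 0, 0, 0, 8],
)

```text
time: 5.32
eef_pos: [0.4935, -0.1729, 0.0568]
tool_rot: [3.141, -0.0, 0.231]
ft_force: [-0.1, -0.6, -1.0]
finger_gap: 0.014
```

```bash
python3 - <<'E'
from h import *
o=st();f=snap("wrist","w5");im=cv2.imread("pics/w5.png");cv2.imwrite("pics/w5b.png",cv2.resize(im[60:310,60:350],None,fx=2.4,fy=2.4,interpolation=cv2.INTER_CUBIC))
E
```

```text
{'time': 5.325, 'eef_pos': [0.4935, -0.1729, 0.0568], 'tool_rot': [3.1413, -0.0001, 0.2312], 'ft_force': [-0.0736, -0.6018, -0.9558], 'finger_gap': 0.014}
```

View pics/w5b.png

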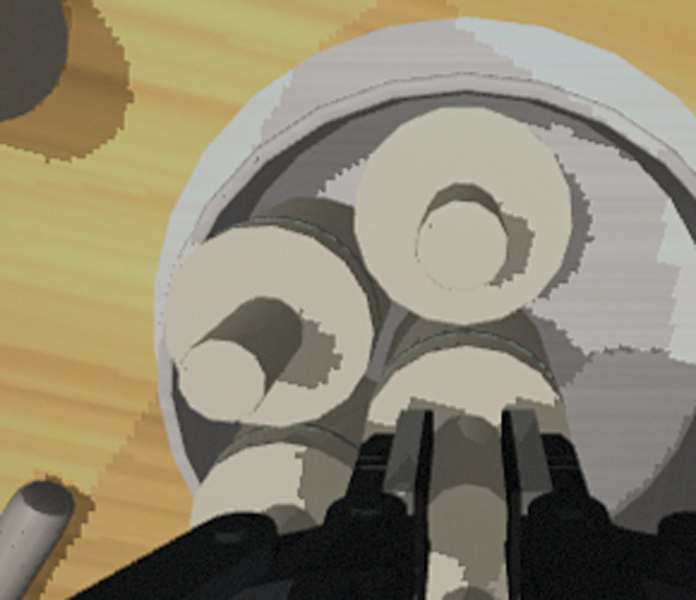

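Call:
send_rows(
  steps=[0, 0, 3, 0, 0, 0, 8, 0, 0, 5.7, 0, 0, 0, 8, 0, 0, 5.7, 0, 0, 0, 8, 0, 0, 5.7, 0, 0, 0, 32, 0, 0, 5.7, 0, 0, 0, 32, 0, 0, -40, 0, 0, 0, 32, 0, 0, -100, 0, 0, 0, 40, 0, 0, -150, 0, 0, 0, 40, 0, 0, -150, 0, 0, 0, 40, 0, 0, -150, 0, 0, 0, 40],
)

```text
time: 6.62
eef_pos: [0.4933, -0.173, 0.2063]
tool_rot: [-3.142, 0.0, 0.231]
ft_force: [0.7, 0.6, -0.3]
finger_gap: 0.0402
```

```bash
python3 - <<'E'
from h import *
o=st();f=snap("wrist","w6");im=cv2.imread("pics/w6.png");cv2.imwrite("pics/w6b.png",cv2.resize(im[50:350,60:460],None,fx=2,fy=2,interpolation=cv2.INTER_CUBIC))
E
```

```text
{'time': 6.625, 'eef_pos': [0.4933, -0.173, 0.2063], 'tool_rot': [-3.1416, 0.0, 0.2308], 'ft_force': [0.6562, 0.5987, -0.3432], 'finger_gap': 0.0402}
```

View pics/w6b.png

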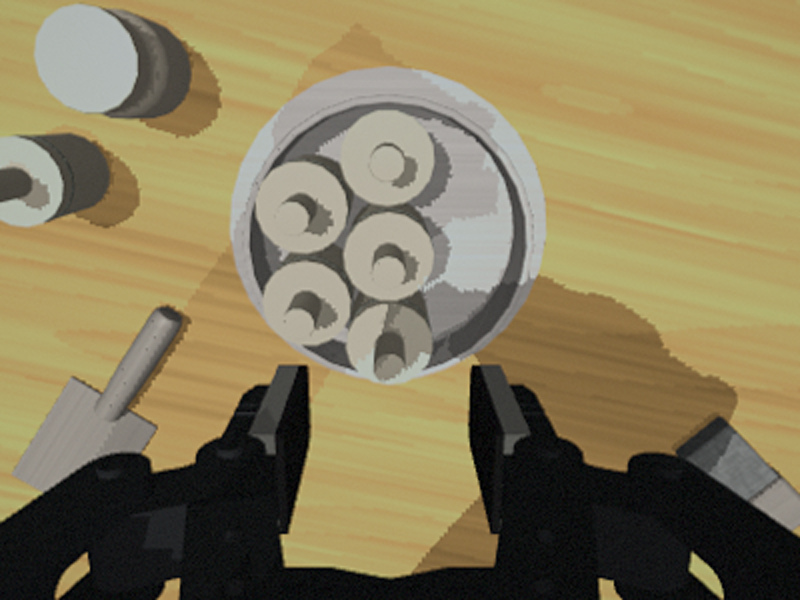

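```bash
python3 - <<'E'
from h import *
from scipy.optimize import least_squares
f=np.load("w6.npz")
c=lambda x,y,z:w(f,60+(x+.5)/2-.5,50+(y+.5)/2-.5,z)[:2]
B=dict(A=(388,158),B=(302,207),C=(307,304),D=(390,342.5),M=(389,256))
P=np.array([c(*B[k],.072) for k in B]);print(P.round(4))
g=lambda p:np.array([(p[0]+.049*np.cos(p[2]+k*np.pi/3),p[1]+.049*np.sin(p[2]+k*np.pi/3)) for k in range(6)])
r=least_squares(lambda p:(g(p)[:4]-P[:4]).ravel(),[.494,-.172,.24],x_scale=[.01,.01,.1]);print(r.x,(r.fun*1000).round(1),g(r.x)[4:])
im=cv2.imread("pics/w6b.png");d=(.4932,-.1735)
for r,z in((.095,.012),(.075,.05),(.079,.05)):
    pts=[((px(f,[d[0]+r*np.cos(t),d[1]+r*np.sin(t),z])+.5-[60,50])*2-.5) for t in np.linspace(0,6.28,90)]
    cv2.polylines(im,[np.int32(np.round(pts))],True,(0,0,255),1)
for k in range(5):
    pts=[((px(f,[*(P[k]+.023*np.array([np.cos(t),np.sin(t)])),.072])+.5-[60,50])*2-.5) for t in np.linspace(0,6.28,90)]
    cv2.polylines(im,[np.int32(np.round(pts))],True,(0,255,0),1)
cv2.imwrite("pics/w6c.png",cv2.resize(im[40:400,190:570],None,fx=1.6,fy=1.6))
E
```

```text
[[ 0.5392 -0.1618]
 [ 0.5062 -0.1259]
 [ 0.4574 -0.1381]
 [ 0.4466 -0.1847]
 [ 0.4919 -0.1735]]
[ 0.49256167 -0.17321299  0.24731625] [ 0.9  0.6 -0.3 -0.2  1.   0.  -1.6 -0.5] [[ 0.47919539 -0.22035472]
 [ 0.52670447 -0.20835939]]
```

View pics/w6c.png

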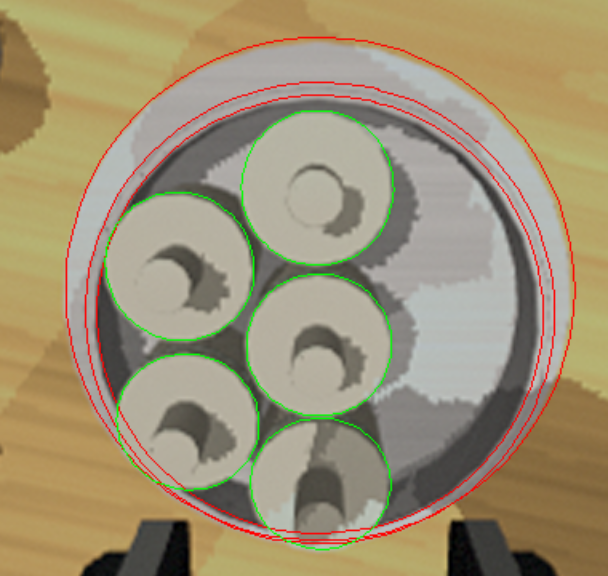

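Call:
send_rows(
  steps=[37, -188, 0, 0, 0, 0, 34, 37, -188, 0, 0, 0, 0, 34, 37, -188, 0, 0, 0, 0, 34, 37, -188, 20, 0, 0, 0, 34, 37, -188, 20, 0, 0, 0, 34, 37, -188, 20, 0, 0, 0, 34],
)

```text
time: 7.42
eef_pos: [0.486, 0.0179, 0.1862]
tool_rot: [-3.141, 0.001, 0.23]
ft_force: [0.4, -0.7, 0.4]
finger_gap: 0.0339
```

```bash
python3 - <<'E'
from h import *
o=st();f=snap("wrist","w7");im=cv2.imread("pics/w7.png");cv2.imwrite("pics/w7b.png",cv2.resize(im[50:350,60:460],None,fx=2,fy=2,interpolation=cv2.INTER_CUBIC))
E
```

```text
{'time': 7.425, 'eef_pos': [0.486, 0.0179, 0.1862], 'tool_rot': [-3.1414, 0.0015, 0.23], 'ft_force': [0.4221, -0.6639, 0.407], 'finger_gap': 0.0339}
```

View pics/w7b.png

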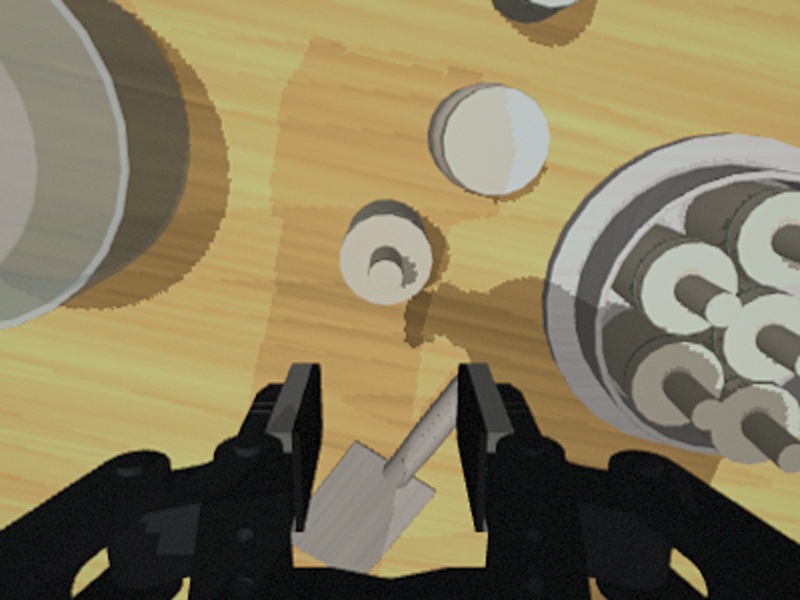

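```bash
python3 - <<'E'
from h import *
f=np.load("w7.npz")
c=lambda x,y,z:w(f,60+(x+.5)/2-.5,50+(y+.5)/2-.5,z)
a=c(386,258.5,.06);b=c(386,272,.092);print(a,b)
o=st();m=(a+b)/2;print(rel(o,[m[0],m[1],.038]),rel(o,[m[0]+.001,m[1],.038]))
E
```

```text
[0.48470532 0.01898039 0.06      ] [0.48619433 0.01914889 0.092     ]
{'time': 7.475, 'eef_pos': [0.4864, 0.0177, 0.1867], 'tool_rot': [-3.1416, 0.0005, 0.2295], 'ft_force': [-0.1748, -0.4563, 0.579], 'finger_gap': 0.0341}
[ -0.5  -1.5 148.7] [  0.5  -1.3 148.7]
```

Call:
send_rows(
  steps=[0, -1.4, 60, 0, 0, 0, 34, 0, -1.4, 110, 0, 0, 0, 34, 0, -1.4, 135, 0, 0, 0, 34, 0, -1.4, 148, 0, 0, 0, 34, 0, -1.4, 148, 0, 0, 0, 34, 0, -1.4, 148, 0, 0, 0, 8, 0, -1.4, 148, 0, 0, 0, 8, 0, -1.4, 148, 0, 0, 0, 8, 0, -1.4, 148, 0, 0, 0, 8],
)

```text
time: 8.6
eef_pos: [0.4873, 0.0198, 0.0402]
tool_rot: [3.141, -0.003, 0.231]
ft_force: [-0.1, 0.9, 5.9]
finger_gap: 0.0143
```

```bash
python3 - <<'E'
from h import *
o=st();f=snap("wrist","w8");im=cv2.imread("pics/w8.png");cv2.imwrite("pics/w8b.png",cv2.resize(im[160:310,160:350],None,fx=3,fy=3,interpolation=cv2.INTER_CUBIC))
E
```

```text
{'time': 8.6, 'eef_pos': [0.4873, 0.0198, 0.0402], 'tool_rot': [3.1407, -0.0029, 0.2309], 'ft_force': [-0.1225, 0.89, 5.8831], 'finger_gap': 0.0143}
```

View pics/w8b.png

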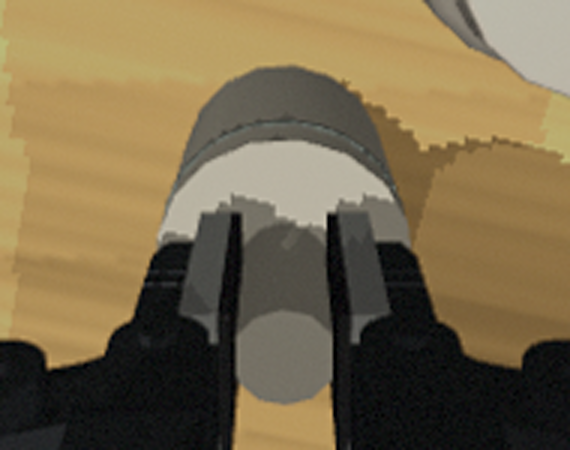

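Call:
send_rows(
  steps=[0, 0, -10, 0, 0, 0, 8, 0, 0, -50, 0, 0, 0, 8, 0, 0, -100, 0, 0, 0, 8, 0, 0, -125, 0, 0, 0, 8, -14, 55, -125, 0, 0, 0, 8, -29, 110, -125, 0, 0, 0, 8, -44, 165, -125, 0, 0, 0, 8, -55, 215, -125, 0, 0, 0, 8, -60, 232, -125, 0, 0, 0, 8, -60, 232, -125, 0, 0, 0, 8],
)

```text
time: 9.9
eef_pos: [0.4804, -0.2203, 0.1636]
tool_rot: [-3.141, 0.0, 0.229]
ft_force: [0.9, 0.2, -2.6]
finger_gap: 0.014
```

```bash
python3 - <<'E'
from h import *
o=st();f=snap("wrist","w9");im=cv2.imread("pics/w9.png");cv2.imwrite("pics/w9b.png",cv2.resize(im[50:350,60:460],None,fx=2,fy=2,interpolation=cv2.INTER_CUBIC))
E
```

```text
{'time': 9.9, 'eef_pos': [0.4804, -0.2203, 0.1636], 'tool_rot': [-3.1407, 0.0005, 0.2289], 'ft_force': [0.9315, 0.2256, -2.5502], 'finger_gap': 0.014}
```

View pics/w9b.png

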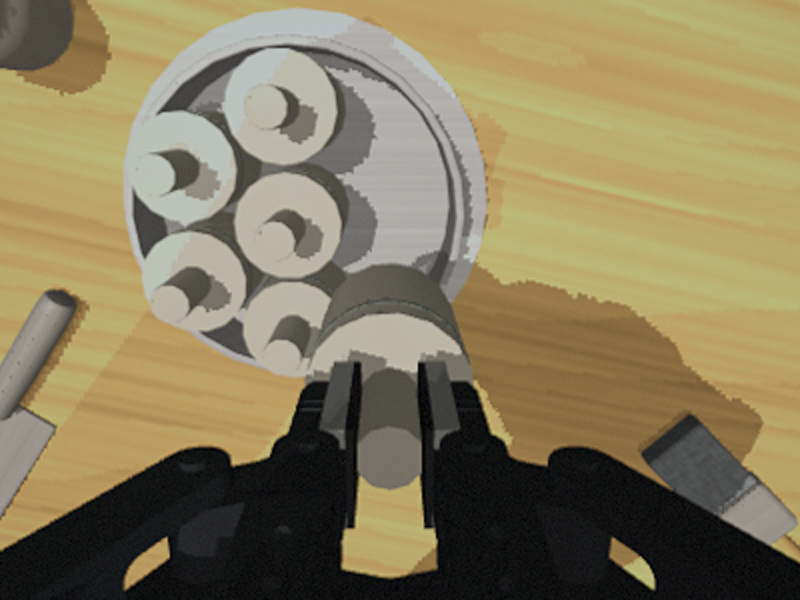

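Call:
send_rows(
  steps=[0, 0, 40, 0, 0, 0, 8, 0, 0, 70, 0, 0, 0, 8, 0, 0, 85, 0, 0, 0, 8, 0, 0, 95, 0, 0, 0, 8, 0, 0, 103, 0, 0, 0, 8, 0, 0, 107, 0, 0, 0, 8, 0, 0, 107, 0, 0, 0, 8],
)

```text
time: 10.82
eef_pos: [0.4808, -0.2198, 0.0569]
tool_rot: [3.141, -0.0, 0.231]
ft_force: [-0.2, 0.1, -1.3]
finger_gap: 0.0139
```

```bash
python3 - <<'E'
from h import *
o=st();f=snap("wrist","w10");im=cv2.imread("pics/w10.png");cv2.imwrite("pics/w10b.png",cv2.resize(im[50:350,60:460],None,fx=2,fy=2,interpolation=cv2.INTER_CUBIC))
E
```

```text
{'time': 10.825, 'eef_pos': [0.4808, -0.2198, 0.0569], 'tool_rot': [3.1415, -0.0002, 0.2307], 'ft_force': [-0.1999, 0.1155, -1.3143], 'finger_gap': 0.0139}
```

View pics/w10b.png

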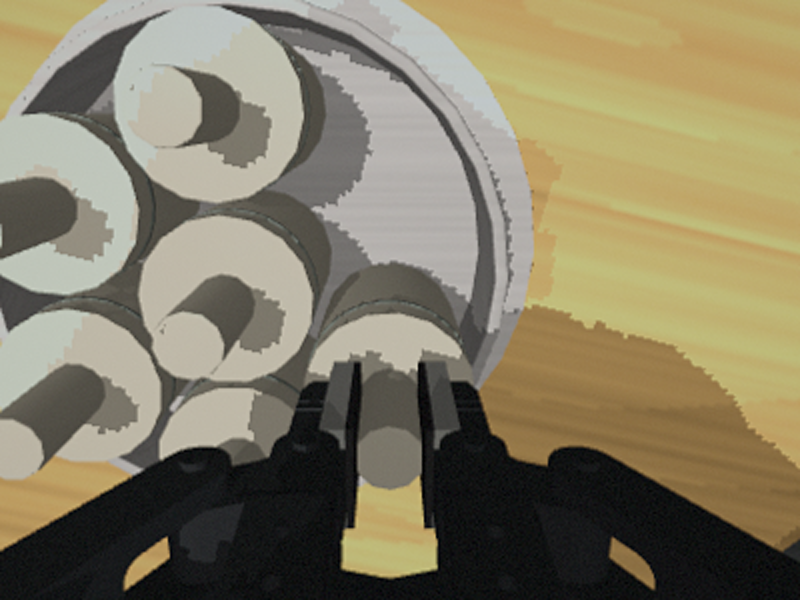

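Call:
send_rows(
  steps=[0, 0, 2.5, 0, 0, 0, 8, 0, 0, 4.5, 0, 0, 0, 8, 0, 0, 5.5, 0, 0, 0, 8, 0, 0, 5.5, 0, 0, 0, 8],
)

```text
time: 11.38
eef_pos: [0.4811, -0.2199, 0.0523]
tool_rot: [3.141, -0.001, 0.231]
ft_force: [-1.5, 1.1, 5.9]
finger_gap: 0.014
```

Call:
send_rows(
  steps=[0, 0, 0, 0, 0, 0, 32, 0, 0, 0, 0, 0, 0, 32, 0, 0, 0, 0, 0, 0, 32, 0, 0, -50, 0, 0, 0, 34, 0, 0, -110, 0, 0, 0, 34, 197, -156, -135, 0, 0, 0, 34, 197, -156, -135, 0, 0, 0, 34, 197, -156, -135, 0, 0, 0, 34, 197, -156, -135, 0, 0, 0, 34, 197, -156, -135, 0, 0, 0, 34],
)

```text
time: 12.62
eef_pos: [0.6389, -0.0192, 0.1852]
tool_rot: [-3.141, 0.0, 0.236]
ft_force: [-0.1, 0.7, 0.1]
finger_gap: 0.0337
```

Call:
send_rows(
  steps=[0, 0, 0, 0, 0, 0, 34, 0, 0, 0, 0, 0, 0, 34],
)

```text
time: 12.88
eef_pos: [0.6361, -0.0238, 0.1862]
tool_rot: [3.142, 0.0, 0.229]
ft_force: [1.2, -0.1, 0.1]
finger_gap: 0.0336
```

```bash
python3 - <<'E'
from h import *
o=st();f=snap("wrist","w11");im=cv2.imread("pics/w11.png");cv2.imwrite("pics/w11b.png",cv2.resize(im[50:350,60:460],None,fx=2,fy=2,interpolation=cv2.INTER_CUBIC))
E
```

```text
{'time': 12.875, 'eef_pos': [0.6361, -0.0238, 0.1862], 'tool_rot': [3.1415, 0.0004, 0.2295], 'ft_force': [1.1982, -0.094, 0.0516], 'finger_gap': 0.0336}
```

View pics/w11b.png

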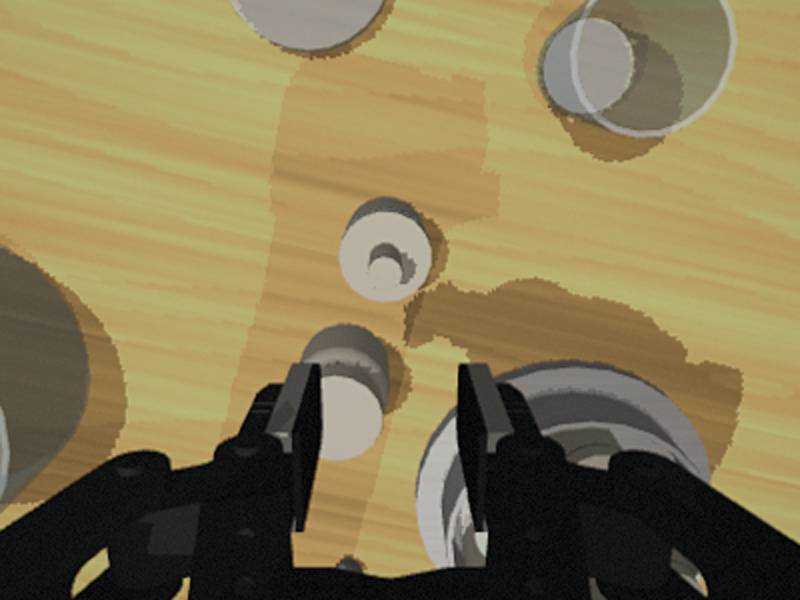

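```bash
python3 - <<'E'
from h import *
f=np.load("w11.npz")
c=lambda x,y,z:w(f,60+(x+.5)/2-.5,50+(y+.5)/2-.5,z)
a=c(385.5,256,.06);b=c(386,271,.092);print(a,b)
o=st();m=(a+b)/2;print(rel(o,[m[0]+.001,m[1],.038]))
E
```

```text
[ 0.63614839 -0.02226353  0.06      ] [ 0.6368753  -0.02251833  0.092     ]
{'time': 12.925, 'eef_pos': [0.6361, -0.024, 0.1864], 'tool_rot': [3.1415, 0.0001, 0.2292], 'ft_force': [-0.5077, -1.1877, -0.0555], 'finger_gap': 0.0341}
[  1.7  -1.2 148.4]
```

Call:
send_rows(
  steps=[1.5, -1.2, 60, 0, 0, 0, 34, 1.5, -1.2, 110, 0, 0, 0, 34, 1.5, -1.2, 135, 0, 0, 0, 34, 1.5, -1.2, 147, 0, 0, 0, 34, 1.5, -1.2, 147, 0, 0, 0, 34, 1.5, -1.2, 147, 0, 0, 0, 8, 1.5, -1.2, 147, 0, 0, 0, 8, 1.5, -1.2, 147, 0, 0, 0, 8, 1.5, -1.2, 147, 0, 0, 0, 8],
)

```text
time: 14.05
eef_pos: [0.6391, -0.0214, 0.041]
tool_rot: [3.141, -0.003, 0.231]
ft_force: [-0.3, -0.7, 5.6]
finger_gap: 0.0138
```

```bash
python3 - <<'E'
from h import *
o=st();f=snap("wrist","w12");im=cv2.imread("pics/w12.png");cv2.imwrite("pics/w12b.png",cv2.resize(im[160:310,160:350],None,fx=3,fy=3,interpolation=cv2.INTER_CUBIC))
E
```

```text
{'time': 14.05, 'eef_pos': [0.6391, -0.0214, 0.041], 'tool_rot': [3.1405, -0.0028, 0.2308], 'ft_force': [-0.344, -0.6653, 5.5709], 'finger_gap': 0.0138}
```

View pics/w12b.png

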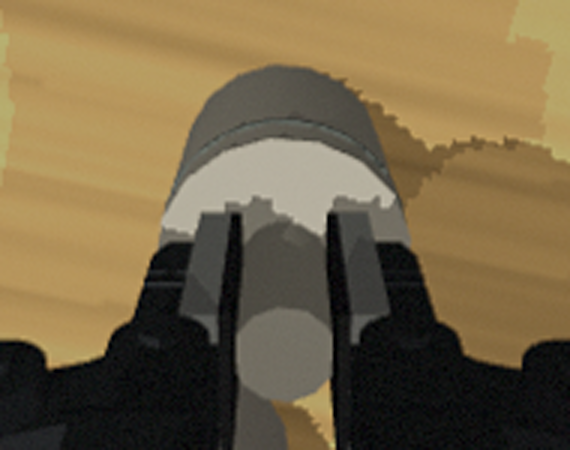

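Call:
send_rows(
  steps=[0, 0, -10, 0, 0, 0, 8, 0, 0, -50, 0, 0, 0, 8, 0, 0, -100, 0, 0, 0, 8, 0, 0, -128, 0, 0, 0, 8, -40, 42, -128, 0, 0, 0, 8, -80, 84, -128, 0, 0, 0, 8, -120, 126, -128, 0, 0, 0, 8, -148, 156, -128, 0, 0, 0, 8, -148, 156, -128, 0, 0, 0, 8, -148, 156, -128, 0, 0, 0, 8],
)

```text
time: 15.35
eef_pos: [0.5297, -0.2068, 0.1674]
tool_rot: [-3.141, -0.0, 0.23]
ft_force: [0.4, 0.5, -1.6]
finger_gap: 0.0137
```

```bash
python3 - <<'E'
from h import *
o=st();f=snap("wrist","w13");im=cv2.imread("pics/w13.png");cv2.imwrite("pics/w13b.png",cv2.resize(im[50:350,60:460],None,fx=2,fy=2,interpolation=cv2.INTER_CUBIC))
f=snap("top","t13");im=cv2.imread("pics/t13.png");cv2.imwrite("pics/t13b.png",cv2.resize(im[175:285,285:395],None,fx=5,fy=5,interpolation=cv2.INTER_CUBIC))
E
```

```text
{'time': 15.35, 'eef_pos': [0.5297, -0.2068, 0.1674], 'tool_rot': [-3.1412, -0.0002, 0.2305], 'ft_force': [0.4404, 0.4698, -1.6443], 'finger_gap': 0.0137}
```

View pics/w13b.png

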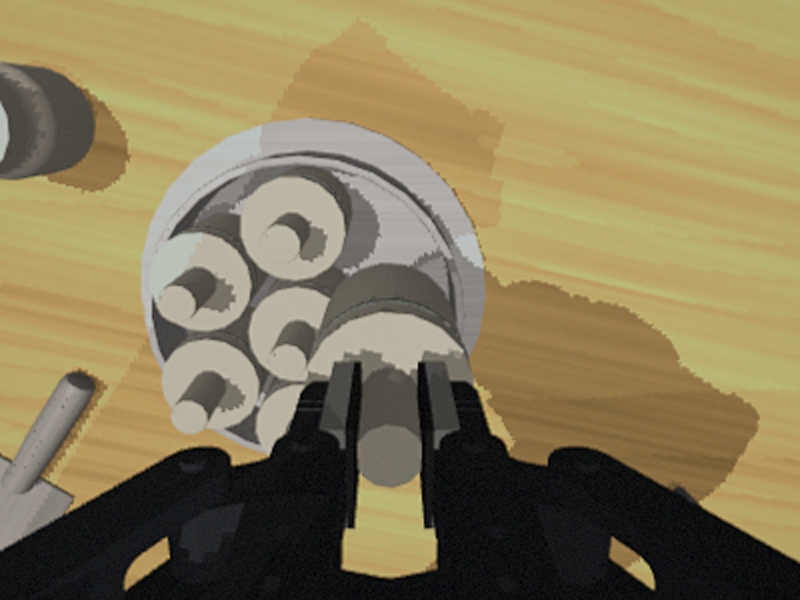

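View pics/t13b.png

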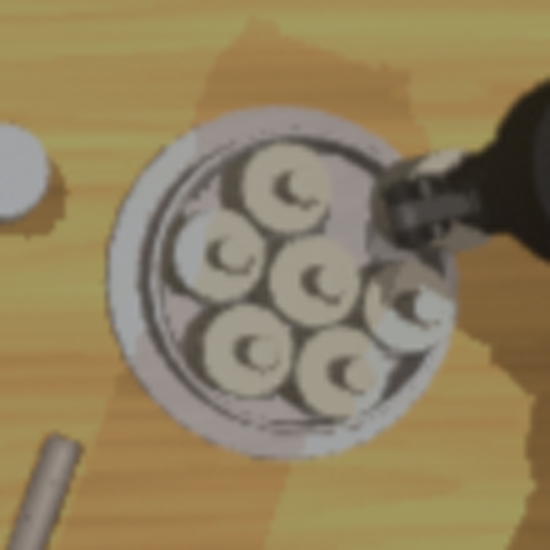

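```bash
python3 - <<'E'
from h import *
f=np.load("t13.npz")
c=lambda x,y,z:w(f,285+(x+.5)/5-.5,175+(y+.5)/5-.5,z)[:2]
B=dict(A=(286,188),B=(221,256),C=(248,350),D=(340,373),M=(315,283),F=(409,310))
P={k:c(*v,.072) for k,v in B.items()}
for k in P:print(k,P[k].round(4),((P[k]-P["M"])*1000).round(1),np.linalg.norm(P[k]-P["M"]).round(4))
print("flange",c(281,282,.012))
off=P["M"]-[.4935,-.173];print("top->robot via M",off,"via F",P["F"]-[.481,-.22])
f=np.load("w13.npz");c=lambda x,y,z:w(f,60+(x+.5)/2-.5,50+(y+.5)/2-.5,z)[:2]
for k,v in dict(A=(294,228),M=(292,331),B=(203,281)).items(): print(k,c(*v,.072))
E
```

```text
A [ 0.5412 -0.1607] [48.4 12.4] 0.05
B [ 0.5075 -0.1259] [14.7 47.2] 0.0494
C [ 0.46   -0.1374] [-32.8  35.7] 0.0485
D [ 0.4474 -0.1834] [-45.3 -10.3] 0.0465
M [ 0.4928 -0.1731] [0. 0.] 0.0
F [ 0.4781 -0.2202] [-14.7 -47.2] 0.0494
flange [ 0.493546  -0.1713399]
top->robot via M [-7.30362143e-04 -7.71430300e-05] via F [-0.00291843 -0.00023692]
A [ 0.53984508 -0.16207064]
M [ 0.49282738 -0.17015537]
B [ 0.5069846  -0.12705865]
```

Call:
send_rows(
  steps=[0, 0, 40, 0, 0, 0, 8, 0, 0, 70, 0, 0, 0, 8, 0, 0, 85, 0, 0, 0, 8, 0, 0, 95, 0, 0, 0, 8, 0, 0, 103, 0, 0, 0, 8, 0, 0, 109, 0, 0, 0, 8, 0, 0, 109, 0, 0, 0, 8],
)

```text
time: 16.32
eef_pos: [0.5296, -0.2071, 0.0582]
tool_rot: [-3.142, 0.0, 0.231]
ft_force: [-0.1, -0.3, -1.0]
finger_gap: 0.0139
```

```bash
python3 - <<'E'
from h import *
o=st();f=snap("wrist","w14");im=cv2.imread("pics/w14.png");cv2.imwrite("pics/w14b.png",cv2.resize(im[50:350,60:460],None,fx=2,fy=2,interpolation=cv2.INTER_CUBIC))
E
```

```text
{'time': 16.325, 'eef_pos': [0.5296, -0.2071, 0.0582], 'tool_rot': [-3.1416, 0.0, 0.2307], 'ft_force': [-0.1062, -0.324, -1.0435], 'finger_gap': 0.0139}
```

View pics/w14b.png

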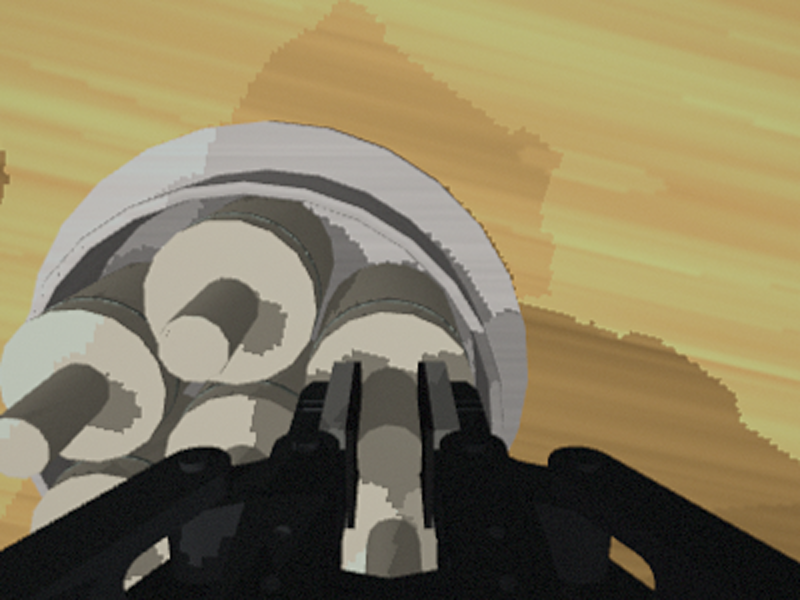

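In without contact. Down the last millimetres, then release and rise.

Call:
send_rows(
  steps=[0, 0, 3, 0, 0, 0, 8, 0, 0, 5, 0, 0, 0, 8, 0, 0, 6, 0, 0, 0, 8, 0, 0, 6, 0, 0, 0, 8],
)

```text
time: 16.88
eef_pos: [0.5299, -0.2071, 0.0531]
tool_rot: [3.141, -0.001, 0.231]
ft_force: [-0.6, 1.6, 5.4]
finger_gap: 0.0138
```

Call:
send_rows(
  steps=[0, 0, 0, 0, 0, 0, 32, 0, 0, 0, 0, 0, 0, 32, 0, 0, 0, 0, 0, 0, 32, 0, 0, -50, 0, 0, 0, 34, 0, 0, -110, 0, 0, 0, 34, -30, -40, -150, 0, 0, 0, 34, -30, -40, -150, 0, 0, 0, 34, -30, -40, -150, 0, 0, 0, 34],
)

```text
time: 17.88
eef_pos: [0.4914, -0.175, 0.202]
tool_rot: [3.141, -0.0, 0.231]
ft_force: [-0.6, -0.6, -1.9]
finger_gap: 0.0338
```

```bash
python3 - <<'E'
from h import *
o=st();f=snap("wrist","w15");im=cv2.imread("pics/w15.png");cv2.imwrite("pics/w15b.png",cv2.resize(im[50:350,60:460],None,fx=2,fy=2,interpolation=cv2.INTER_CUBIC))
E
```

```text
{'time': 17.875, 'eef_pos': [0.4914, -0.175, 0.202], 'tool_rot': [3.1411, -0.0005, 0.2311], 'ft_force': [-0.5788, -0.6492, -1.9108], 'finger_gap': 0.0338}
```

View pics/w15b.png

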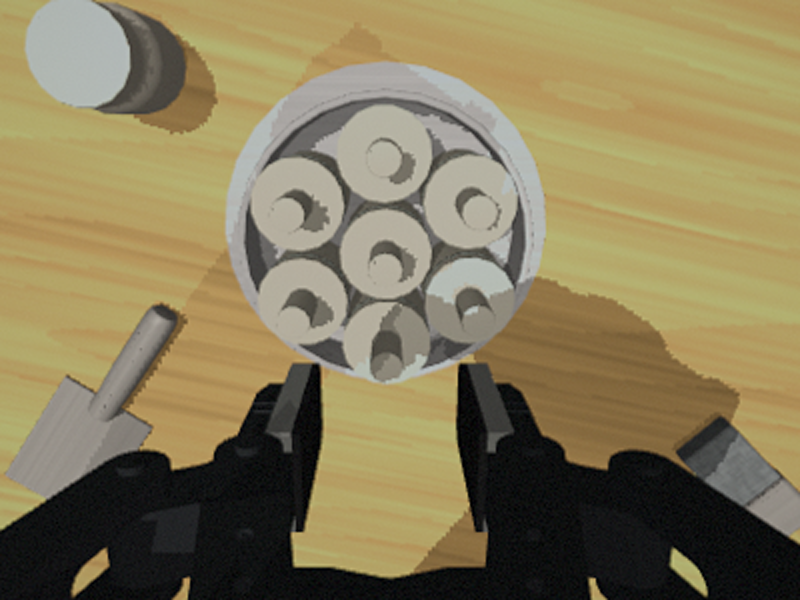

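Call:
send_rows(
  steps=[0, 0, -60, 0, 0, 0, 50, 95, -382, -60, 0, 0, 0, 50, 95, -382, -60, 0, 0, 0, 50, 95, -382, -60, 0, 0, 0, 50, 95, -382, -60, 0, 0, 0, 50, 95, -382, -60, 0, 0, 0, 50, 95, -382, -60, 0, 0, 0, 50, 95, -382, -60, 0, 0, 0, 50, 95, -382, -60, 0, 0, 0, 50, 95, -382, -60, 0, 0, 0, 50],
)

```text
time: 19.18
eef_pos: [0.5106, 0.172, 0.2618]
tool_rot: [-3.104, 0.002, 0.303]
ft_force: [0.4, -0.2, 0.3]
finger_gap: 0.0502
```

```bash
python3 - <<'E'
from h import *
o=st();f=snap("wrist","w16");im=cv2.imread("pics/w16.png");cv2.imwrite("pics/w16b.png",cv2.resize(im[10:384,30:490],None,fx=1.6,fy=1.6,interpolation=cv2.INTER_CUBIC))
E
```

```text
{'time': 19.175, 'eef_pos': [0.5106, 0.172, 0.2618], 'tool_rot': [-3.1039, 0.0023, 0.3034], 'ft_force': [0.4182, -0.1844, 0.2591], 'finger_gap': 0.0502}
```

View pics/w16b.png

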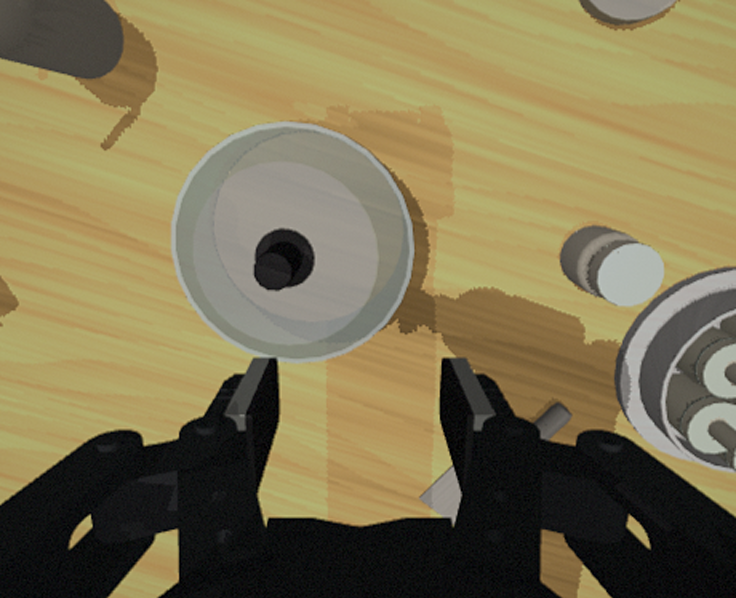

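Call:
send_rows(
  steps=[0, 0, 0, 0, 0, 0, 50, 0, 0, 0, 0, 0, 0, 50],
)

```text
time: 19.48
eef_pos: [0.5106, 0.1725, 0.2625]
tool_rot: [-3.104, 0.001, 0.304]
ft_force: [0.1, -1.0, 0.3]
finger_gap: 0.05
```

```bash
python3 - <<'E'
from h import *
from plant import bot
o=st();print(o["joints"].round(3) if hasattr(o["joints"],'round') else o["joints"])
f=snap("wrist","w17");im=cv2.imread("pics/w17.png");cv2.imwrite("pics/w17b.png",cv2.resize(im[10:384,30:490],None,fx=1.6,fy=1.6,interpolation=cv2.INTER_CUBIC))
E
```

```text
{'time': 19.475, 'eef_pos': [0.5106, 0.1725, 0.2625], 'tool_rot': [-3.1036, 0.0008, 0.3039], 'ft_force': [0.1268, -0.9965, 0.2719], 'finger_gap': 0.05}
[0.303 0.162 0.131 1.541 0.038 3.141]
```

View pics/w17b.png

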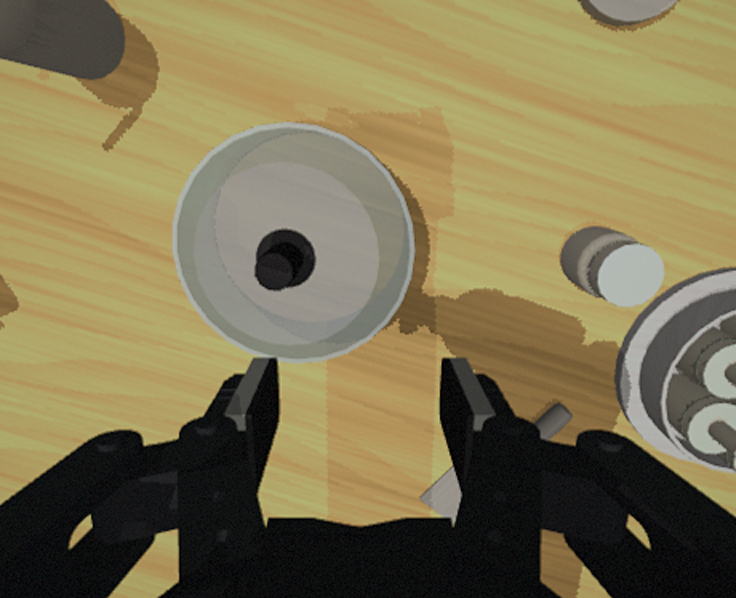

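```bash
python3 - <<'E'
from h import *
from scipy.spatial.transform import Rotation as R
f=np.load("w17.npz")
c=lambda x,y,z:w(f,30+(x+.5)/1.6-.5,10+(y+.5)/1.6-.5,z)
a=c(273,271,.152);b=c(286,259,.112);d=c(294,242,.086);print(a,b,d,np.linalg.norm(c(174,242,.086)-c(414,242,.086)))
o=st();Rc=R.from_euler("xyz",o["tool_rot"]);Rd=R.from_euler("xyz",[np.pi,0,.8])
print("rotvec",(Rc.inv()*Rd).as_rotvec().round(4))
print(rel(o,[.498,.219,.262]),rel(o,[.498,.219,.2625]))
E
```

```text
[0.49615213 0.2252445  0.152     ] [0.49501448 0.22452416 0.112     ] [0.50193569 0.22535791 0.086     ] 0.17218395177490914
{'time': 19.525, 'eef_pos': [0.5106, 0.1726, 0.2625], 'tool_rot': [-3.1035, 0.0009, 0.3042], 'ft_force': [0.7026, -0.157, 0.9849], 'finger_gap': 0.0502}
rotvec [-0.0375 -0.0085 -0.4957]
[  1.9 -47.9   2.3] [  1.9 -48.    1.8]
```

Call:
send_rows(
  steps=[2.3, -51, 2, -0.037, -0.008, -0.496, 50, 2.3, -51, 2, -0.037, -0.008, -0.496, 50, 2.3, -51, 2, -0.037, -0.008, -0.496, 50, 2.3, -51, 2, -0.037, -0.008, -0.496, 50, 2.3, -51, 2, -0.037, -0.008, -0.496, 50, 2.3, -51, 2, -0.037, -0.008, -0.496, 50],
)

```text
time: 20.27
eef_pos: [0.4975, 0.2222, 0.2622]
tool_rot: [-3.141, -0.0, 0.799]
ft_force: [-0.1, 0.2, 0.3]
finger_gap: 0.05
```

```bash
python3 - <<'E'
from h import *
from plant import bot
o=st()
f=snap("wrist","w18");im=cv2.imread("pics/w18.png");cv2.imwrite("pics/w18b.png",cv2.resize(im[10:384,30:490],None,fx=1.6,fy=1.6,interpolation=cv2.INTER_CUBIC))
E
```

```text
{'time': 20.275, 'eef_pos': [0.4975, 0.2222, 0.2622], 'tool_rot': [-3.1409, -0.0004, 0.7994], 'ft_force': [-0.0609, 0.2296, 0.313], 'finger_gap': 0.05}
```

View pics/w18b.png

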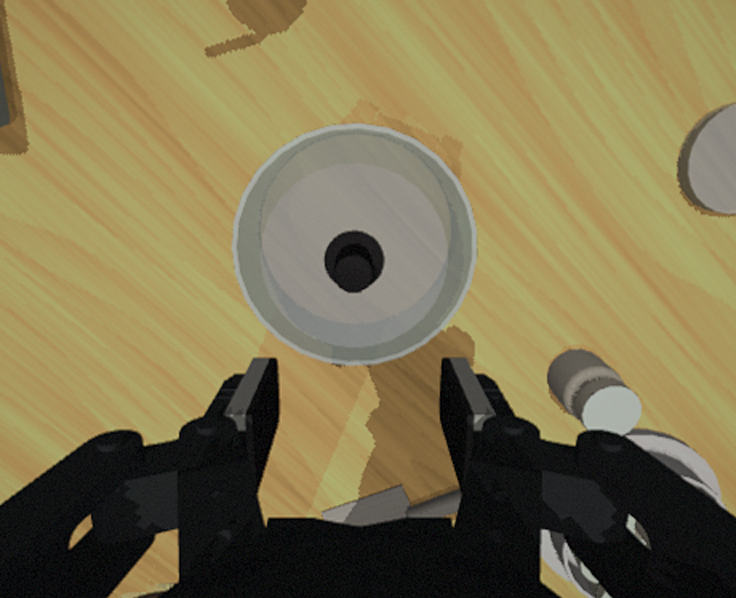

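```bash
python3 - <<'E'
from h import *
f=np.load("w18.npz")
im=cv2.imread("pics/w18.png");cc=cv2.resize(im[145:200,220:285],None,fx=10,fy=10,interpolation=cv2.INTER_CUBIC);cv2.imwrite("pics/w18c.png",cv2.convertScaleAbs(cc,alpha=3))
c=lambda x,y,z:w(f,30+(x+.5)/1.6-.5,10+(y+.5)/1.6-.5,z)
a=c(353.5,272,.152);b=c(354,260,.112);d=c(355.5,244.5,.086);print(a,b,d)
o=st();print(rel(o,[a[0],a[1],.09]),rel(o,[b[0],b[1],.09]))
E
```

```text
[0.49669195 0.22604391 0.152     ] [0.49561511 0.22515199 0.112     ] [0.50013819 0.22867212 0.086     ]
{'time': 20.325, 'eef_pos': [0.4975, 0.2222, 0.2622], 'tool_rot': [-3.1409, -0.0003, 0.7997], 'ft_force': [-0.4421, 0.5498, 0.1306], 'finger_gap': 0.0497}
[  2.1  -3.2 172.2] [  0.7  -3.3 172.2]
```

View pics/w18c.png

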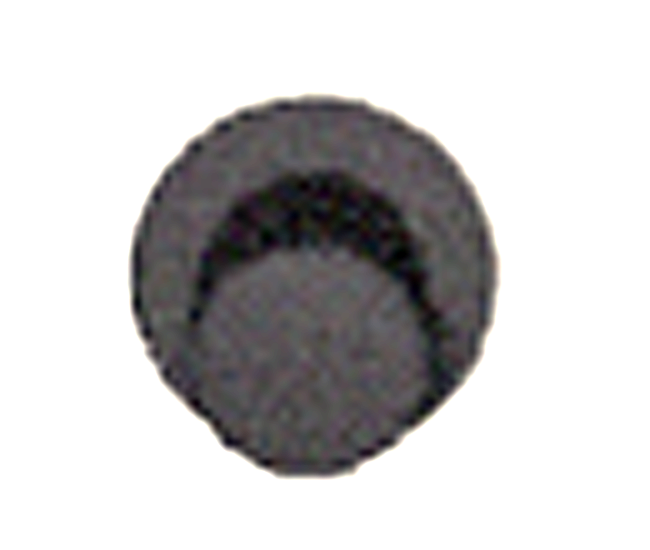

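Call:
send_rows(
  steps=[1.5, -3.2, 50, 0, 0, 0, 50, 1.5, -3.2, 100, 0, 0, 0, 50, 1.5, -3.2, 140, 0, 0, 0, 50, 1.5, -3.2, 160, 0, 0, 0, 50, 1.5, -3.2, 160, 0, 0, 0, 50, 1.5, -3.2, 160, 0, 0, 0, 50],
)

```text
time: 21.08
eef_pos: [0.4968, 0.226, 0.1033]
tool_rot: [-3.141, -0.002, 0.801]
ft_force: [-0.7, 0.2, -0.1]
finger_gap: 0.0503
```

```bash
python3 - <<'E'
from h import *
o=st();f=snap("wrist","w19");im=cv2.imread("pics/w19.png");cv2.imwrite("pics/w19b.png",cv2.convertScaleAbs(cv2.resize(im[160:320,160:350],None,fx=4,fy=3.7,interpolation=cv2.INTER_CUBIC),alpha=2))
f=snap("side","s19");im=cv2.imread("pics/s19.png");cv2.imwrite("pics/s19b.png",cv2.convertScaleAbs(cv2.resize(im[130:280,220:360],None,fx=4,fy=4,interpolation=cv2.INTER_CUBIC),alpha=1.7))
E
```

```text
{'time': 21.075, 'eef_pos': [0.4968, 0.226, 0.1033], 'tool_rot': [-3.1414, -0.0016, 0.8005], 'ft_force': [-0.6973, 0.2243, -0.0886], 'finger_gap': 0.0503}
```

View pics/w19b.png

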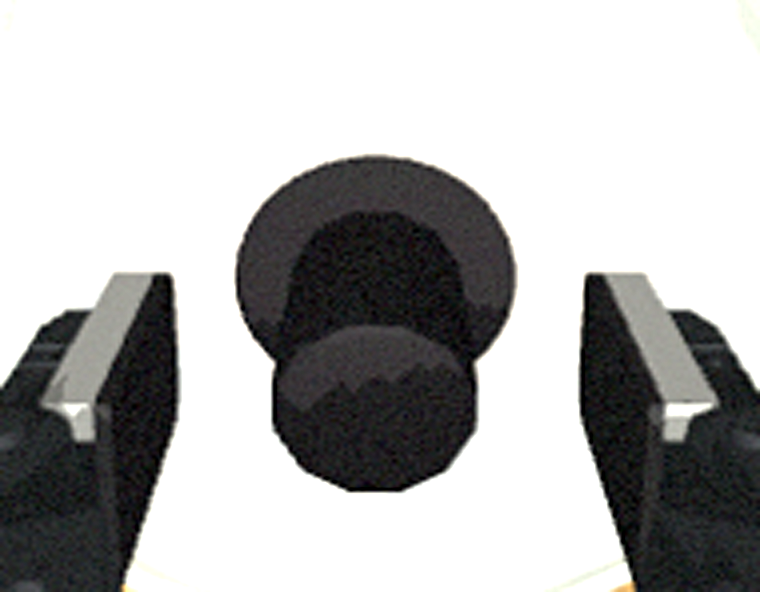

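View pics/s19b.png

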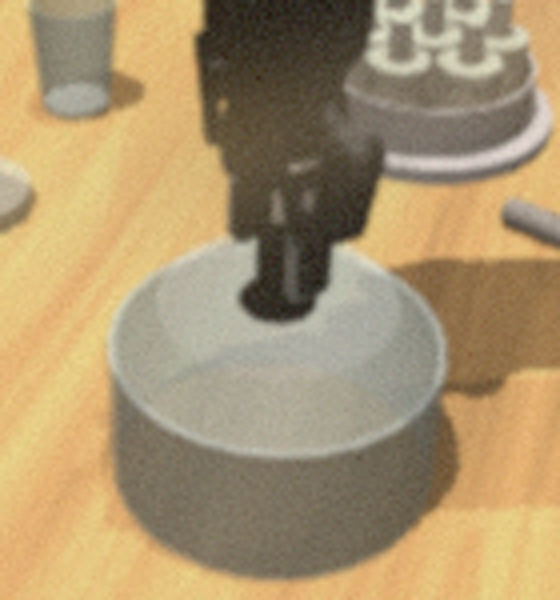

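Call:
send_rows(
  steps=[0, 0, 2.5, 0, 0, 0, 50, 0, 0, 2.5, 0, 0, 0, 15, 0, 0, 2.5, 0, 0, 0, 15, 0, 0, 2.5, 0, 0, 0, 15, 0, 0, 2.5, 0, 0, 0, 15, 0, 0, 2.5, 0, 0, 0, 15],
)

```text
time: 21.92
eef_pos: [0.4961, 0.226, 0.1001]
tool_rot: [-3.141, -0.001, 0.801]
ft_force: [-2.7, -0.2, 5.8]
finger_gap: 0.0219
```

```bash
python3 - <<'E'
from h import *
o=st();f=snap("wrist","w20");im=cv2.imread("pics/w20.png");cv2.imwrite("pics/w20b.png",cv2.convertScaleAbs(cv2.resize(im[160:320,160:350],None,fx=4,fy=3.7,interpolation=cv2.INTER_CUBIC),alpha=2))
E
```

```text
{'time': 21.925, 'eef_pos': [0.4961, 0.226, 0.1001], 'tool_rot': [-3.1408, -0.0008, 0.8011], 'ft_force': [-2.6742, -0.1557, 5.7879], 'finger_gap': 0.0219}
```

View pics/w20b.png

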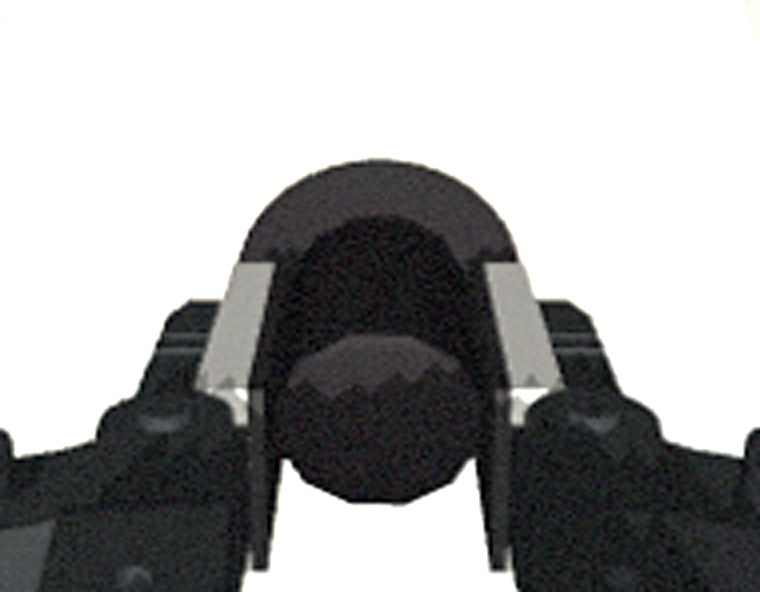

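Call:
send_rows(
  steps=[0, 0, -5, 0, 0, 0, 15, 0, 0, -15, 0, 0, 0, 15, 0, 0, -50, 0, 0, 0, 15, 0, 0, -90, 0, 0, 0, 15, 0, 0, -130, 0, 0, 0, 15, 0, 0, -135, 0, 0, 0, 15, 0, 0, -135, 0, 0, 0, 15],
)

```text
time: 22.85
eef_pos: [0.4961, 0.2257, 0.2336]
tool_rot: [-3.141, 0.001, 0.801]
ft_force: [-0.5, -0.6, -5.4]
finger_gap: 0.0224
```

```bash
python3 - <<'E'
from h import *
o=st();f=snap("side","s21");im=cv2.imread("pics/s21.png");cv2.imwrite("pics/s21b.png",cv2.convertScaleAbs(cv2.resize(im[60:300,180:400],None,fx=2.5,fy=2.5,interpolation=cv2.INTER_CUBIC),alpha=1.7))
f=snap("wrist","w21")
E
```

```text
{'time': 22.85, 'eef_pos': [0.4961, 0.2257, 0.2336], 'tool_rot': [-3.1407, 0.0007, 0.801], 'ft_force': [-0.4765, -0.5808, -5.444], 'finger_gap': 0.0224}
```

View pics/s21b.png

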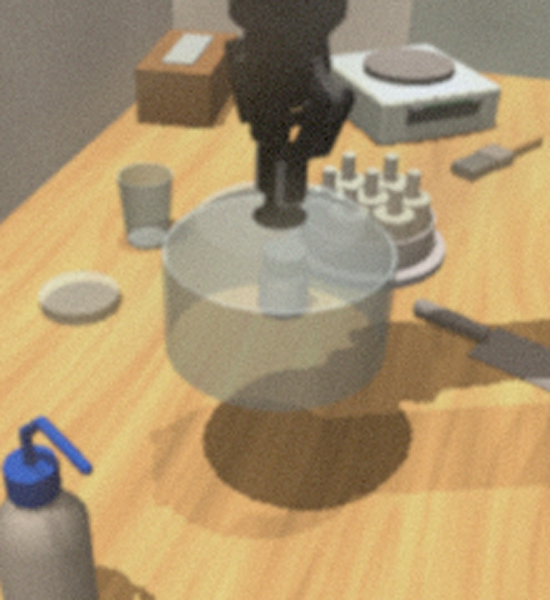

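View pics/w21.png

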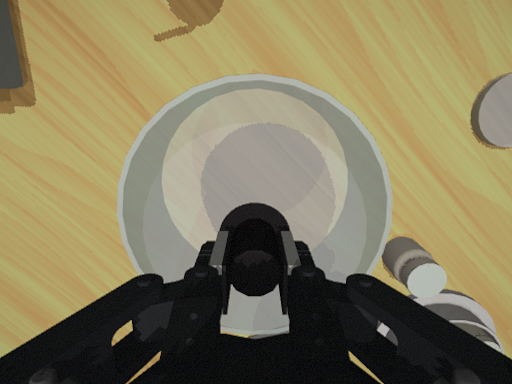

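Call:
send_rows(
  steps=[-36, 35, 0, 0, 0, 0, 15, -72, 69, 0, 0, 0, 0, 15, -108, 104, 0, 0, 0, 0, 15, -144, 138, 0, 0, 0, 0, 15, -180, 173, 0, 0, 0, 0, 15, -216, 207, 0, 0, 0, 0, 15, -250, 241, 0, 0, 0, 0, 15, -275, 264, 0, 0, 0, 0, 15, -287, 276, 0, 0, 0, 0, 15, -287, 276, 0, 0, 0, 0, 15],
)

```text
time: 24.2
eef_pos: [0.4941, -0.1728, 0.2331]
tool_rot: [-3.139, 0.0, 0.799]
ft_force: [-0.5, 0.5, -4.3]
finger_gap: 0.0218
```

Call:
send_rows(
  steps=[0, 0, 0, 0, 0, 0, 15, 0, 0, 0, 0, 0, 0, 15],
)

```text
time: 24.45
eef_pos: [0.4947, -0.1713, 0.2344]
tool_rot: [-3.141, -0.0, 0.803]
ft_force: [-0.9, 1.0, -4.9]
finger_gap: 0.022
```

```bash
python3 - <<'E'
from h import *
o=st();f=snap("wrist","w22");im=cv2.imread("pics/w22.png");cv2.imwrite("pics/w22b.png",cv2.convertScaleAbs(cv2.resize(im[20:350,60:450],None,fx=1.8,fy=1.8,interpolation=cv2.INTER_CUBIC),alpha=1.2))
f=snap("top","t22");im=cv2.imread("pics/t22.png");cv2.imwrite("pics/t22b.png",cv2.convertScaleAbs(cv2.resize(im[170:300,280:420],None,fx=4.5,fy=4.5,interpolation=cv2.INTER_CUBIC),alpha=1.5))
E
```

```text
{'time': 24.45, 'eef_pos': [0.4947, -0.1713, 0.2344], 'tool_rot': [-3.1407, -0.0004, 0.8025], 'ft_force': [-0.9039, 0.9559, -4.9202], 'finger_gap': 0.022}
```

View pics/w22b.png

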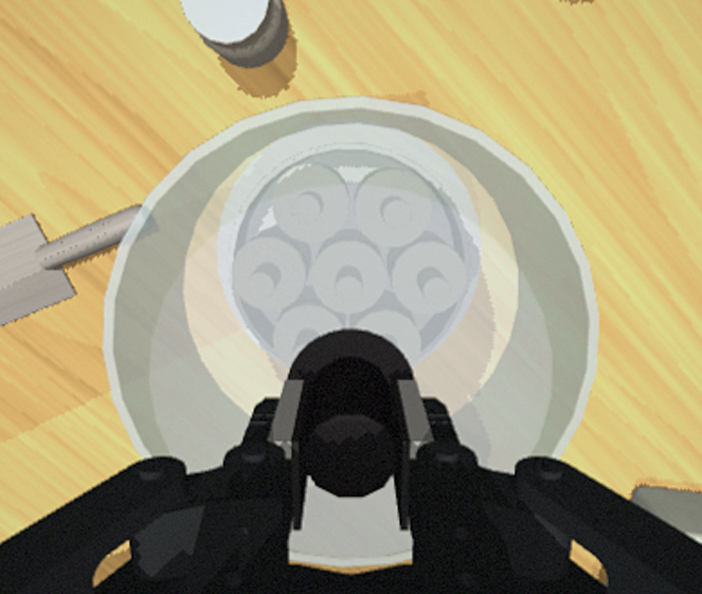

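View pics/t22b.png

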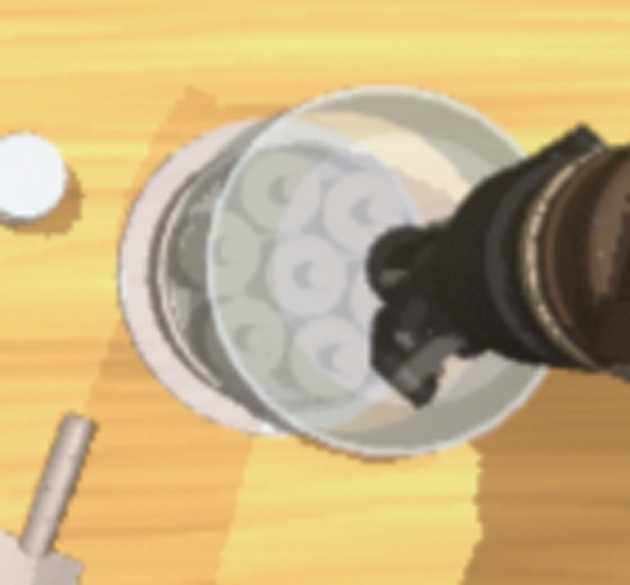

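```bash
python3 - <<'E'
from h import *
def circ(im,f,c,r,z,x0,y0,s,col):
    pts=[((px(f,[c[0]+r*np.cos(t),c[1]+r*np.sin(t),z])+.5-[x0,y0])*s-.5) for t in np.linspace(0,6.29,90)]
    cv2.polylines(im,[np.int32(np.round(pts))],True,col,1)
fw=np.load("w22.npz");ft=np.load("t22.npz")
cov=(.4947,-.1713);e=.1344
for n,f,x0,y0,s,dish in(("w22b",fw,60,20,1.8,(.4932,-.1735)),("t22b",ft,280,170,4.5,(.4938,-.1719))):
    im=cv2.imread(f"pics/{n}.png")
    circ(im,f,dish,.095,.012,x0,y0,s,(0,0,255));circ(im,f,dish,.075,.05,x0,y0,s,(0,0,255))
    circ(im,f,cov,.088,e+.086,x0,y0,s,(0,160,0));circ(im,f,cov,.088,e,x0,y0,s,(255,0,0))
    cv2.imwrite(f"pics/{n}o.png",im)
E
```

View pics/w22bo.png

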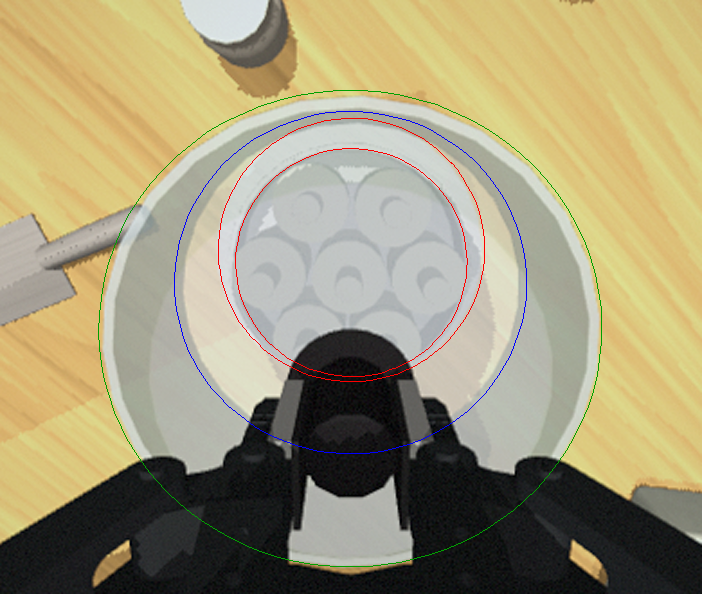

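View pics/t22bo.png

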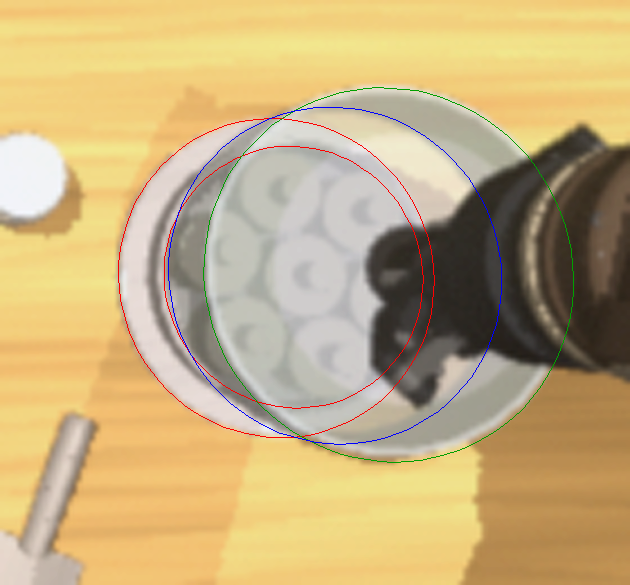

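Call:
send_rows(
  steps=[-2.3, 0, 30, 0, 0, 0, 15, -2.3, 0, 55, 0, 0, 0, 15, -2.3, 0, 70, 0, 0, 0, 15, -2.3, 0, 76, 0, 0, 0, 15, -2.3, 0, 76, 0, 0, 0, 15, -2.3, 0, 76, 0, 0, 0, 15],
)

```text
time: 25.3
eef_pos: [0.4936, -0.1742, 0.1594]
tool_rot: [3.141, -0.001, 0.801]
ft_force: [0.0, -0.7, -5.5]
finger_gap: 0.0216
```

```bash
python3 - <<'E'
from h import *
o=st();f=snap("wrist","w23");im=cv2.imread("pics/w23.png");cv2.imwrite("pics/w23b.png",cv2.convertScaleAbs(cv2.resize(im[20:350,60:450],None,fx=1.8,fy=1.8,interpolation=cv2.INTER_CUBIC),alpha=1.2))
f=snap("top","t23");im=cv2.imread("pics/t23.png");cv2.imwrite("pics/t23b.png",cv2.convertScaleAbs(cv2.resize(im[170:300,280:420],None,fx=4.5,fy=4.5,interpolation=cv2.INTER_CUBIC),alpha=1.5))
f=snap("side","s23");im=cv2.imread("pics/s23.png");cv2.imwrite("pics/s23b.png",cv2.convertScaleAbs(cv2.resize(im[90:190,270:390],None,fx=6,fy=6,interpolation=cv2.INTER_CUBIC),alpha=1.7))
E
```

```text
{'time': 25.3, 'eef_pos': [0.4936, -0.1742, 0.1594], 'tool_rot': [3.1408, -0.0009, 0.8011], 'ft_force': [0.0169, -0.6905, -5.5423], 'finger_gap': 0.0216}
```

View pics/w23b.png

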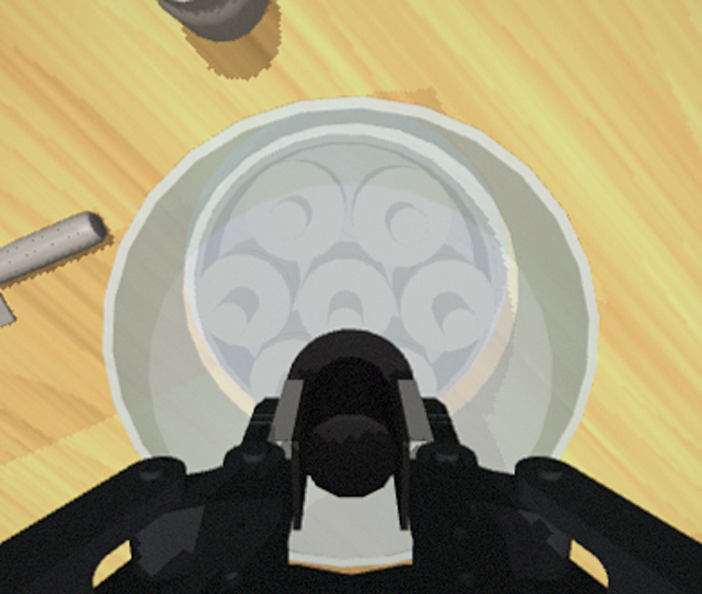

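View pics/t23b.png

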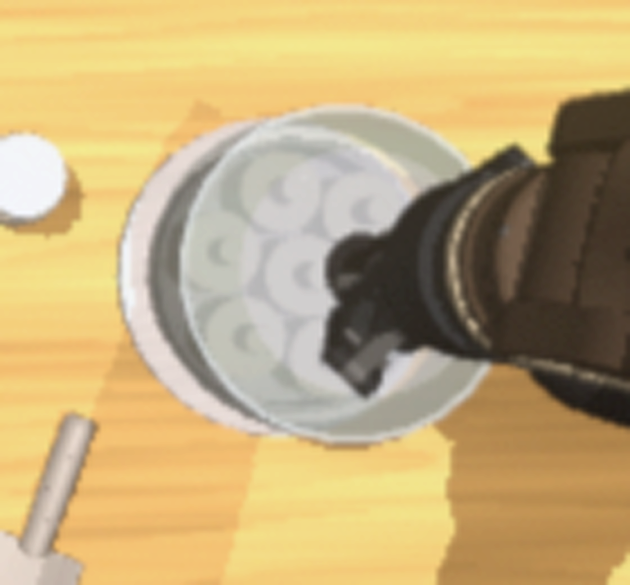

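View pics/s23b.png

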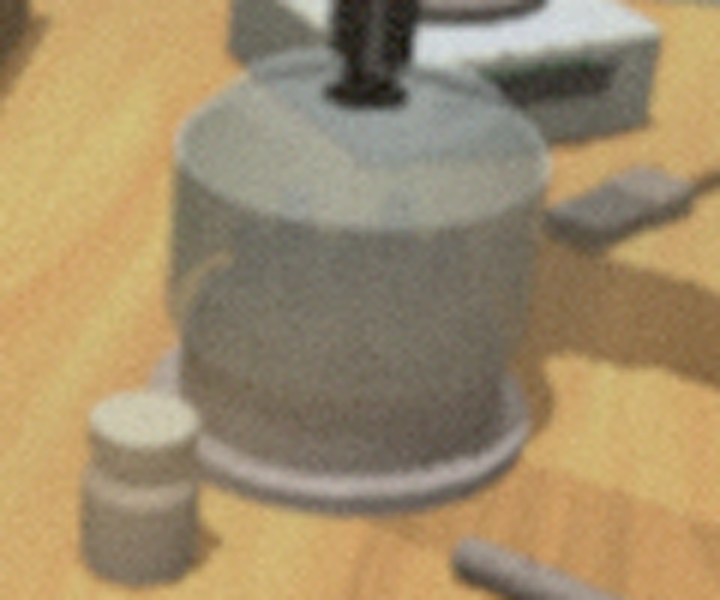

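```bash
python3 - <<'E'
from h import *
def circ(im,f,c,r,z,x0,y0,s,col):
    pts=[((px(f,[c[0]+r*np.cos(t),c[1]+r*np.sin(t),z])+.5-[x0,y0])*s-.5) for t in np.linspace(0,6.29,90)]
    cv2.polylines(im,[np.int32(np.round(pts))],True,col,1)
fw=np.load("w23.npz");ft=np.load("t23.npz");fs=np.load("s23.npz")
cov=np.array((.4936,-.1742));e=.0593
for n,f,x0,y0,s,dish,cv_ in(("w23b",fw,60,20,1.8,(.4910,-.1752),cov-np.array([.7,.7])*.001),("t23b",ft,280,170,4.5,(.4938,-.1719),cov),("s23b",fs,270,90,6,(.4938,-.1719),cov)):
    im=cv2.imread(f"pics/{n}.png")
    circ(im,f,dish,.095,.012,x0,y0,s,(0,0,255));circ(im,f,dish,.079,.05,x0,y0,s,(0,0,255))
    circ(im,f,cv_,.087,e+.086,x0,y0,s,(0,160,0));circ(im,f,cv_,.087,e,x0,y0,s,(255,0,0))
    cv2.imwrite(f"pics/{n}o.png",im)
E
```

```text
(no output)
```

View pics/w23bo.png

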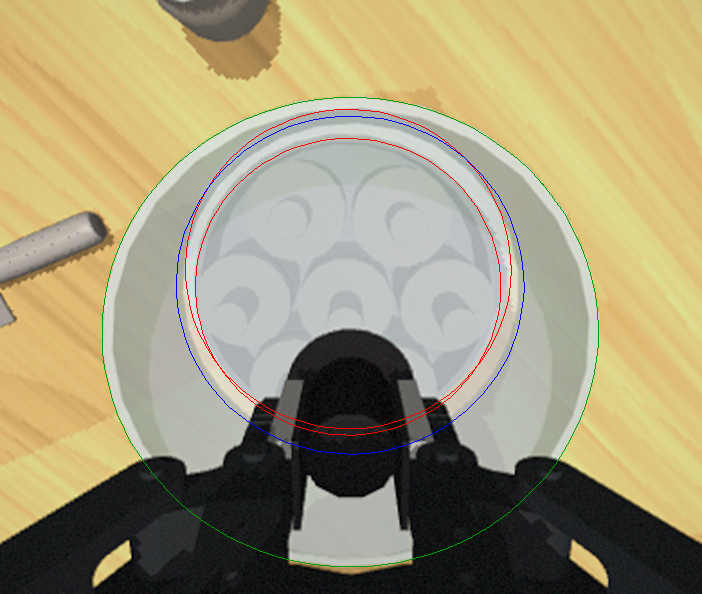

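View pics/t23bo.png

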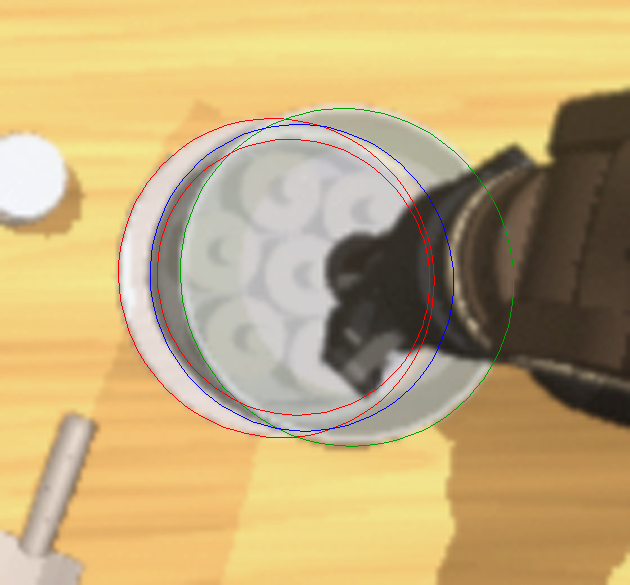

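View pics/s23bo.png

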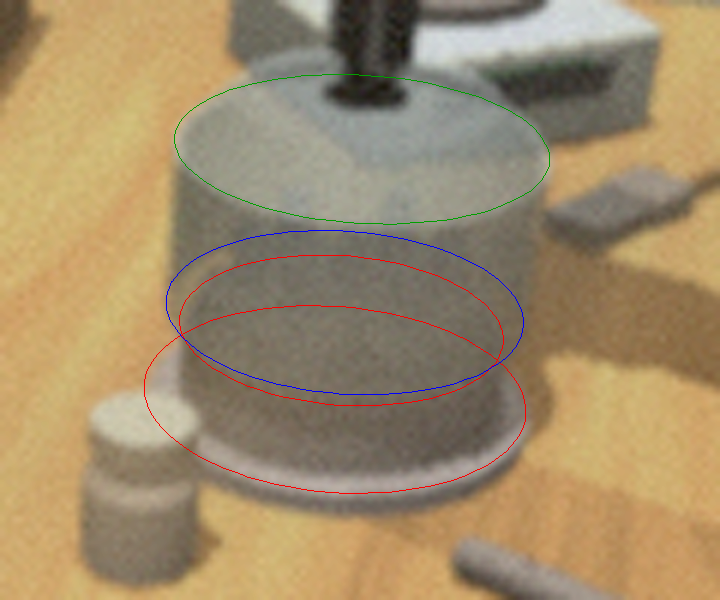

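All three views agree the cover should go about 2 mm toward −x. I'll correct that and lower past the rim, watching the force.

Call:
send_rows(
  steps=[-1.4, -1.4, 0, 0, 0, 0, 15, -1.4, -1.4, 6, 0, 0, 0, 15, -1.4, -1.4, 12, 0, 0, 0, 15, -1.4, -1.4, 18, 0, 0, 0, 15, -1.4, -1.4, 18, 0, 0, 0, 15],
)

```text
time: 26.08
eef_pos: [0.4905, -0.1739, 0.1396]
tool_rot: [-3.14, 0.0, 0.801]
ft_force: [-0.0, -0.0, -3.9]
finger_gap: 0.0221
```

Call:
send_rows(
  steps=[0, 0, 8, 0, 0, 0, 15, 0, 0, 16, 0, 0, 0, 15, 0, 0, 22, 0, 0, 0, 15, 0, 0, 25, 0, 0, 0, 15, 0, 0, 25, 0, 0, 0, 15],
)

```text
time: 26.7
eef_pos: [0.4909, -0.174, 0.1152]
tool_rot: [-3.141, -0.0, 0.801]
ft_force: [0.2, -1.2, -5.2]
finger_gap: 0.022
```

```bash
python3 - <<'E'
from h import *
o=st();f=snap("side","s24");im=cv2.imread("pics/s24.png");cv2.imwrite("pics/s24b.png",cv2.convertScaleAbs(cv2.resize(im[90:190,270:390],None,fx=6,fy=6,interpolation=cv2.INTER_CUBIC),alpha=1.7))
E
```

```text
{'time': 26.7, 'eef_pos': [0.4909, -0.174, 0.1152], 'tool_rot': [-3.1406, -0.0001, 0.801], 'ft_force': [0.1742, -1.2333, -5.175], 'finger_gap': 0.022}
```

View pics/s24b.png

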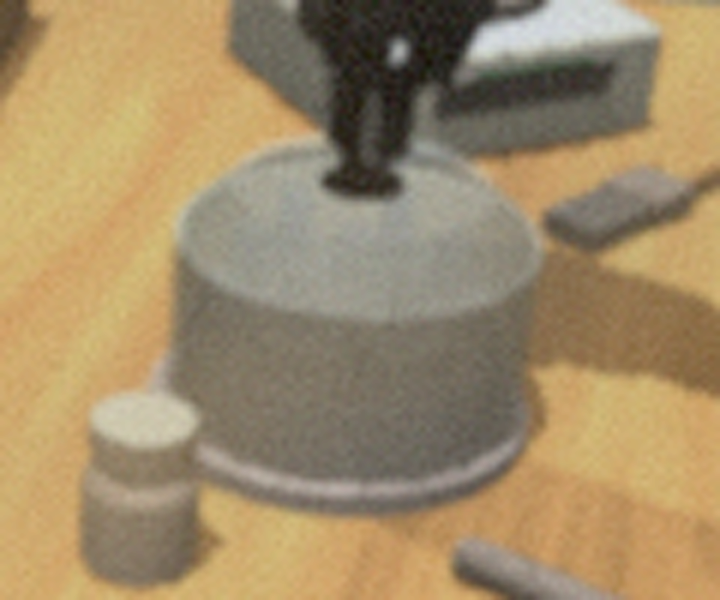

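Call:
send_rows(
  steps=[0, 0, 1.5, 0, 0, 0, 15, 0, 0, 3, 0, 0, 0, 15, 0, 0, 4, 0, 0, 0, 15, 0, 0, 4, 0, 0, 0, 15],
)

```text
time: 27.25
eef_pos: [0.4911, -0.174, 0.1121]
tool_rot: [3.142, -0.001, 0.801]
ft_force: [-2.4, 1.3, 2.6]
finger_gap: 0.0222
```

Call:
send_rows(
  steps=[0, 0, 0, 0, 0, 0, 50, 0, 0, 0, 0, 0, 0, 50, 0, 0, 0, 0, 0, 0, 50, 0, 0, 0, 0, 0, 0, 50, 0, 0, -40, 0, 0, 0, 50, 0, 0, -90, 0, 0, 0, 50, 0, 0, -150, 0, 0, 0, 50, 0, 0, -150, 0, 0, 0, 50, 0, 0, -150, 0, 0, 0, 50],
)

```text
time: 28.38
eef_pos: [0.4912, -0.1742, 0.2612]
tool_rot: [-3.141, -0.0, 0.801]
ft_force: [0.3, 0.4, -0.6]
finger_gap: 0.0498
```

Call:
send_rows(
  steps=[-100, -100, 0, 0, 0, 0, 50, -100, -100, 0, 0, 0, 0, 50, -100, -100, 0, 0, 0, 0, 50, -100, -100, 0, 0, 0, 0, 50, -100, -100, 0, 0, 0, 0, 50],
)

```text
time: 29.0
eef_pos: [0.3506, -0.1764, 0.2608]
tool_rot: [-3.14, -0.0, 0.801]
ft_force: [-0.3, -0.7, -0.0]
finger_gap: 0.0502
```

```bash
python3 - <<'E'
from h import *
o=st();f=snap("side","s25");im=cv2.imread("pics/s25.png");cv2.imwrite("pics/s25b.png",cv2.convertScaleAbs(cv2.resize(im[90:190,270:390],None,fx=6,fy=6,interpolation=cv2.INTER_CUBIC),alpha=1.7))
f=snap("top","t25");im=cv2.imread("pics/t25.png");cv2.imwrite("pics/t25b.png",cv2.convertScaleAbs(cv2.resize(im[150:290,260:400],None,fx=4.2,fy=4.2,interpolation=cv2.INTER_CUBIC),alpha=1.5))
E
```

```text
{'time': 29.0, 'eef_pos': [0.3506, -0.1764, 0.2608], 'tool_rot': [-3.1404, -0.0003, 0.8012], 'ft_force': [-0.2544, -0.6532, -0.0037], 'finger_gap': 0.0502}
```

View pics/s25b.png

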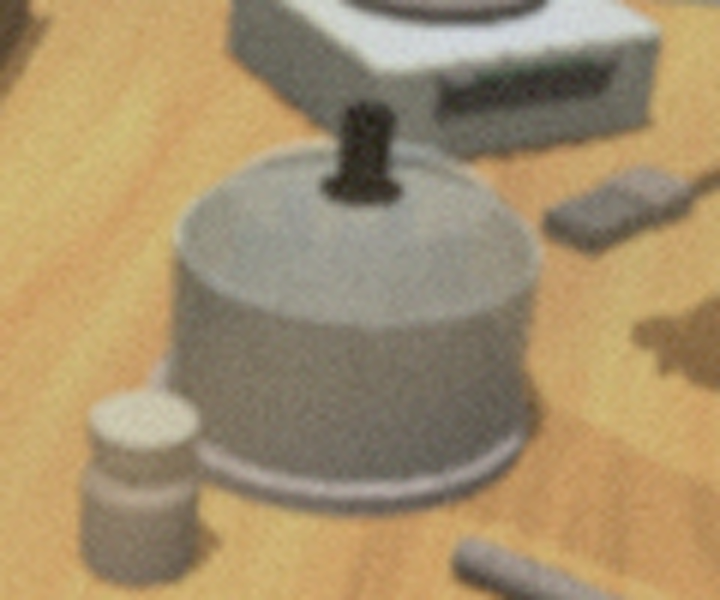

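View pics/t25b.png

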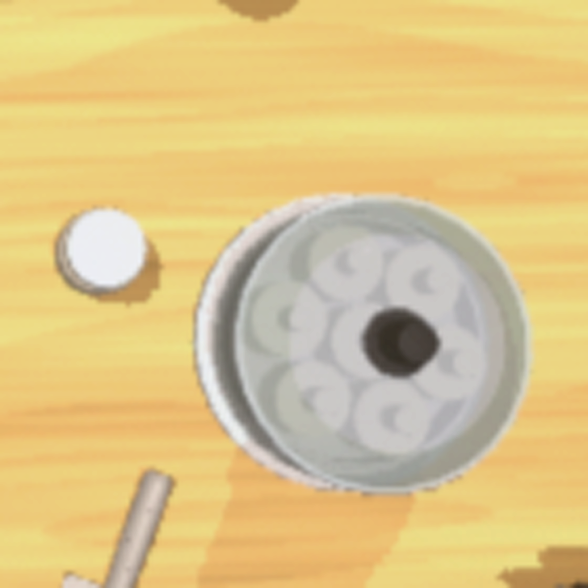

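View pics/t25.png

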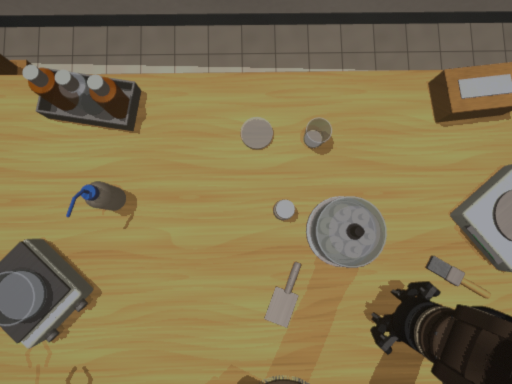

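The cover stands flat on the flange with all seven jars upright inside. The bystanders are at their starting pixels: pot (285,210), petri (257,133), beaker (317,134), bottle (105,196). The gripper is clear, so I'm handing in.

```bash
python3 -c "
from plant import bot
print(bot.finish_job())"
```

```text
the job is handed in; nothing more can be done
None
```

The job is done and handed in at about 29 s. I moved the stray jar to the middle and set jar6 and jar7 into the two empty ring places. Then I put the glass cover over the dish.

**Last checks:**
- **Jars:** all seven stand upright under the glass, one in the middle and six around it.
- **Cover:** it met the flange at the predicted height (TCP z 0.112) with only a light contact force, and it looks level in the side view.
- **Bystanders:** in the top view the pot, beaker, flat glass dish and wash bottle are where they were at the start.
- **Gripper:** it is open and well clear of everything.

**What disagreed or went wrong:**
- **Missed first grip:** the first closing on the stray jar met nothing, because the fingertips sit about 27 mm behind the reported TCP. I corrected for that from then on.
- **Joint limit:** the last joint hit its range limit on the way to the cover, so I turned the tool before gripping it.
- **Camera spread:** the camera views differed by 1–3 mm when I was aligning the cover, within the 5 mm play. I moved it about 2 mm to suit all three.

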